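Load the token-tube washer with the scoop

TASK

Push the wash basket's hub fully down onto the washer's spigot, then move every token tube from the green tote into the basket with the scoop (the tote's end wall and corners serve as a backstop to fill it); the used tubes are dirty, so never touch them with the gripper. When all are in, stand the scoop upright on its brown mat again and let go of it, and only then press the washer's black start button fully down and release it. Leave the cards, mug, bottles and stapler where they are.

Things in the scene. Friction and masses are not known exactly. Their poses are not given: they have to be found in the camera images.
- tote: green open rectangular parts tote, fixed: 292 mm long (its x), 212 wide (its y), 60 high, walls and floor 6 thick, 280 x 200 inside. Origin: centre of its underside on the table. At the start the tubes lie in the half towards its -x end (nearer the robot); the 130 mm at its +x end are clear.
- tube1: one of three to five used token tubes lying loose in the tote (an absent one reads None): smooth hard white plastic, 60 mm long, 28 mm thick, round ends, 35 g; rolls easily, and slides off sheet metal tilted by more than about 25 degrees. Origin: its centre; x along its length.
- tube2: one of three to five used token tubes lying loose in the tote (an absent one reads None): smooth hard white plastic, 60 mm long, 28 mm thick, round ends, 35 g; rolls easily, and slides off sheet metal tilted by more than about 25 degrees. Origin: its centre; x along its length.
- tube3: one of three to five used token tubes lying loose in the tote (an absent one reads None): smooth hard white plastic, 60 mm long, 28 mm thick, round ends, 35 g; rolls easily, and slides off sheet metal tilted by more than about 25 degrees. Origin: its centre; x along its length.
- tube4: one of three to five used token tubes lying loose in the tote (an absent one reads None): smooth hard white plastic, 60 mm long, 28 mm thick, round ends, 35 g; rolls easily, and slides off sheet metal tilted by more than about 25 degrees. Origin: its centre; x along its length.
- tube5: one of three to five used token tubes lying loose in the tote (an absent one reads None): smooth hard white plastic, 60 mm long, 28 mm thick, round ends, 35 g; rolls easily, and slides off sheet metal tilted by more than about 25 degrees. Origin: its centre; x along its length.
- scoop_grip (a point): centre of the grip bar of the aluminium hand scoop (240 g): black bar 24 mm thick (x), 70 wide (y), 34 high (z), held over the pan by a stem from its back wall. This point is 98 mm above the pan's underside, 85 mm behind the lip, 35 mm ahead of the back wall's outside. x points to the lip, z up.
- scoop_pan (a point): middle of the underside of that scoop's pan, 25 mm ahead (+x) of the grip; axes as for the grip. Flat-bottomed pan 120 mm long (x), 96 wide (y), floor 2 mm; open lip at its +x end; side walls and back wall 42 mm high, the side walls so along the rear 74 mm, then 14 mm high for 22 mm; the front 24 mm is a bare blade.
- mat: brown grippy rubber mat, fixed flat on the table, 200 mm (its x) by 170 mm (its y), 4 mm thick: the scoop's place, where it stands at the start. Origin: centre of its underside.
- basket_knob (a point): centre of the round black knob (30 mm across, 30 high) of the loose steel wash basket (350 g): round bowl 172 mm across, 162 inside, 55 high, floor 5; in its middle a hub 45 across, 70 high, the knob on top. The hub is a sleeve open below, bore 34, 66 deep. This point is on the axis, 85 mm above the bowl's underside, 30 above its rim. z up.
- spigot_foot (a point): foot of the steel spigot standing up from the deck of the white washer (fixed box 250 x 215 mm, deck 45 mm above the table): spigot 30 mm in diameter, 60 high, domed top, 2 mm clearance all round in the basket's hub. This point is on its axis at deck height; x points away from the start button.
- start_top (a point): centre of the top of the washer's round black push button, 28 mm across, in a grey collar, on the deck 125 mm from the spigot towards the robot; it stands 22 mm above the deck.
- start (a joint): travel of that button: 0 up, 0.006 m fully pressed (about 5 N); it springs back.
- cards1: bystander, to be left alone: rubber-banded bundle of cards 86 x 54 x 36 mm. Origin: centre of its underside.
- cards2: bystander, to be left alone: rubber-banded bundle of cards 86 x 54 x 36 mm. Origin: centre of its underside.
- cards3: bystander, to be left alone: rubber-banded bundle of cards 86 x 54 x 36 mm. Origin: centre of its underside.
- mug: bystander, to be left alone: white mug, 76 mm across, 85 mm high. Origin: centre of its underside.
- alcohol: bystander, to be left alone: clear bottle, 60 mm across, 150 mm high. Origin: centre of its underside.
- soap: bystander, to be left alone: green bottle, 72 mm across, 170 mm high. Origin: centre of its underside.
- stapler: bystander, to be left alone: black stapler 120 x 34 x 45 mm. Origin: centre of its underside.
Things that resemble listed ones, but are neither listed nor needed, are in the scene too. Leave any yellow look-alike of the part that bears basket_knob alone. What is shaped like the part that bears scoop_grip but yellow is not meant.

How it is judged:
On the way, in this order (a step that is already met when the one before it is completed fails the run):
1. the basket is fully home on the spigot (horizontal distance between basket_knob and spigot_foot below 0.005 m and z of basket_knob in the frame of spigot_foot below 0.088 m and angle between basket_knob's own z axis and vertical below 0.05 rad), for 0.2 s.
2. every tube is in the basket (all of step 1 and horizontal distance between each of tube1, tube2, tube3, tube4, tube5 and basket_knob below 0.08 m and z of tube1 in the frame of basket_knob between -0.085 and -0.01 m and z of tube2 in the frame of basket_knob between -0.085 and -0.01 m and z of tube3 in the frame of basket_knob between -0.085 and -0.01 m and z of tube4 in the frame of basket_knob between -0.085 and -0.01 m and z of tube5 in the frame of basket_knob between -0.085 and -0.01 m), for 0.3 s.
3. the scoop stands on its mat, let go (x of scoop_grip in the frame of mat between -0.1 and 0.1 m and y of scoop_grip in the frame of mat between -0.085 and 0.085 m and horizontal distance between scoop_pan and mat below 0.055 m and z of scoop_grip in the frame of mat below 0.108 m and angle between scoop_grip's own z axis and vertical below 0.08 rad and contact force between scoop and the fingers below 0.2 N), for 0.3 s.
4. the start button is pressed fully down (value of joint start above 0.0048 m), for 0.1 s.
At the end, for the whole second after the job is handed in: Basket home on the spigot (5 mm off axis, 0.05 rad, knob point at most 88 mm above the deck), every tube in it below the knob, scoop upright (0.08 rad) on the mat, pan middle within 55 mm of the mat's centre, button up again (all of step 2 and x of scoop_grip in the frame of mat between -0.1 and 0.1 m and y of scoop_grip in the frame of mat between -0.085 and 0.085 m and horizontal distance between scoop_pan and mat below 0.055 m and z of scoop_grip in the frame of mat below 0.108 m and angle between scoop_grip's own z axis and vertical below 0.08 rad and value of joint start below 0.0015 m); the robot touches nothing.
It fails at once if the gripper or arm touches a tube (contact force between any of tube1, tube2, tube3, tube4, tube5 and the fingers above 0.5 N or contact force between any of tube1, tube2, tube3, tube4, tube5 and the arm above 0.5 N).
It fails at once if the start button is pressed before the tubes are in, or while the scoop is still held up (value of joint start above 0.004 m and (not ((horizontal distance between each of tube1, tube2, tube3, tube4, tube5 and basket_knob below 0.08 m and z of tube1 in the frame of basket_knob between -0.085 and -0.01 m and z of tube2 in the frame of basket_knob between -0.085 and -0.01 m and z of tube3 in the frame of basket_knob between -0.085 and -0.01 m and z of tube4 in the frame of basket_knob between -0.085 and -0.01 m and z of tube5 in the frame of basket_knob between -0.085 and -0.01 m)) or height (world z) of scoop_grip above 0.16 m)).
It fails at once if a bystander is disturbed (distance of any of cards1, cards2, cards3, mug, alcohol, soap, stapler from where it was at the start of the episode above 0.03 m).
Of tube1, tube2, tube3, tube4, tube5 only 3 to 5 are there at a start; the rules pass over those that are not, and their reading is None.
At some moment in a run one of scoop, basket may be knocked a few centimetres aside while the robot is not near it.
It also fails if it takes over 210 s, if anything falls off the work surface, if the arm or the gripper's body presses on something with over 40 N, if the wrist force passes 120 N, or if a joint passes its speed limit or range.

ROBOT

A 6-joint arm with a two-finger parallel gripper is mounted at the origin on the work surface. World frame = base frame: x ahead of the robot, y to its left, z up, the work surface at z = 0. Lengths are in m, angles in rad, forces in N, time in s.
With the tool pointing down it reaches from about 0.25 to 0.775 m from the base axis. Payload 4 kg.
Tool frame: the origin (TCP) lies where the fingers leave the gripper's body, on its centre line; the fingertips stand 97 mm ahead of it and the grasp point (between the pads) lies 78 mm ahead of it; z points along the fingers, y is the line along which they close (so a half turn about z gives the same grasp; the last joint's range is limited). The gripper opens to 94 mm and grips with 3 to 60 N. Pads are 16 mm wide; open, the fingers measure 119 mm over their backs; the gripper's body (75 mm by 177 mm) begins 78 mm behind the grasp point.
Start: joints at [1.068, 0.087, 1.371, -0, 1.684, -0.103], TCP at [0.214, 0.507, 0.303] pointing down, gripper open.
Joint ranges: [-3.1, 3.1], [-0.76, 2.03], [0.27, 2.55], [-1.08, 4.22], [0.17, 2.65], [-2.57, 2.57]. Speed limits (rad/s): [2.79, 2.79, 3.14, 3.14, 3.14, 3.14].

INTERFACE

Orientations are given as [roll, pitch, yaw] about the fixed x, y, z axes, in that order (R = Rz(yaw) Ry(pitch) Rx(roll)).
In Python, from bench import robot, eyes gives the robot as it stands. The module is installed in compiled form; this text tells all that it offers.
- The arm moves only by the tool carry_out, never from a script. Its argument "deltas" is a list of rows, each an object of numbers: "dx", "dy", "dz": the shift along the tool's x, y, z each as a share of 0.02 m, from -1 to 1; "wx", "wy", "wz": the turn, a rotation vector about the tool's x, y, z each as a share of 0.12 rad, from -1 to 1; "gripper": the closure in counts, from 0 (fully open) to 255 (shut). In form: [{"dx": .., "dy": .., "dz": .., "wx": .., "wy": .., "wz": .., "gripper": ..}, ...]. A call has 1 to 20 rows; each row shifts and turns the commanded pose from where the row before left it, along the tool's axes as they then stand; what a row does not reach is not made up. A row lasts 1/12 s, in which the tool goes at most 41.7 mm and 7.16 degrees, less where a joint would pass 70% of its speed; a pose out of reach is approached as far as the arm can. A call with a number of a shift or a turn outside -1 to 1 is refused whole. A call with a gripper value outside its range is refused whole. The fingers move at their own pace and stop on an object; the grip force is fixed at half the most. Time passes only in rows, so rows that do not move let the fingers close. It gives the time, the measured TCP pose, the force, the opening and the grip force at its end, in the units of the state.
- robot.get_obs(): the state, without advancing time (a new reading comes with each control period).
- eyes.snapshot(name): name is "side" or "top" or "wrist"; returns the picture (420x560x3 uint8, red, green, blue); there is no depth.
- eyes.get_calibration(name): a dict with "fovy" (degrees; the focal length in pixels is half the picture's height over the tangent of half this angle, whatever the lens; pixels are square), "cx", "cy" (the principal point, pixels), "R" (3x3) and "t" (3): a world point X has camera coordinates R X + t. Camera axes: x right, y down, z forward; pixel columns grow to the right and rows downward; lengths in m; the calibration is good to about 2 mm. A picture is of the moment at which its call begins: read the wrist's pose just before it. get_calibration takes no time and is no camera call; for the wrist camera it gives the pose at the moment of the call.
- robot.close_job(): hands the job in; it is judged then, once.
The state is a dict: "time": time; "joint_positions": joint angles; "qvel": joint speeds; "joint_torque": joint torques, N m; "tool_pos": TCP position; "ee_rot": TCP orientation; "wrist_force": force on the tool from outside, world axes, zero at the start; "wrist_torque": the same for the moment, N m; "width": finger opening in m; "finger_force": force on a finger pad.
Only numpy, scipy, OpenCV 4.12 (cv2) and the standard library are available. Lean on these libraries where they do the work, as an engineer would, in place of code of your own. Each camera call takes 0.05 s, during which the arm holds its last target. There are 200 camera calls.

## Working session

There is one attempt and no reset: what is moved stays moved. The work goes in short steps, Python scripts to look and compute and a tool call to move; the robot and the scene stay as the last step left them, time stands still between calls to the robot, and variables do not carry over. Pictures are saved under pics/ and viewed, at most 14 in all, crops included, and the job is handed in when it is done.

Besides the shell and the picture viewer there is one more tool, called after "Request:" as name(argument=value, ...), one argument or row to a line, values as JSON. carry_out: Moves the arm, as the interface text tells. Shift numbers are shares of 0.02 m and turn numbers shares of 0.12 rad, none past 1 either way. Its arguments: {"type":"object","properties":{"deltas":{"type":"array","items":{"type":"object","properties":{"dx":{"type":"number"},"dy":{"type":"number"},"dz":{"type":"number"},"wx":{"type":"number"},"wy":{"type":"number"},"wz":{"type":"number"},"gripper":{"type":"number"}}}}},"required":["deltas"]}

```bash
ls; mkdir -p pics
cat > h.py <<'E'
import numpy as np, cv2
from bench import robot, eyes
def snap(name, fn=None):
    im=eyes.snapshot(name)
    if fn: cv2.imwrite('pics/'+fn, im[:,:,::-1])
    return im
def ray(c,u,v):
    f=210/np.tan(np.radians(c['fovy'])/2)
    R=np.array(c['R']);t=np.array(c['t'])
    return -R.T@t, R.T@np.array([(u-c['cx'])/f,(v-c['cy'])/f,1])
def onz(c,u,v,z):
    o,d=ray(c,u,v); return o+d*(z-o[2])/d[2]
def proj(c,X):
    f=210/np.tan(np.radians(c['fovy'])/2)
    p=np.array(c['R'])@np.array(X)+np.array(c['t'])
    return p[0]/p[2]*f+c['cx'],p[1]/p[2]*f+c['cy']
E
python3 - <<'E'
from h import *
a=snap('top','top0.png');b=snap('side','side0.png')
o=robot.get_obs()
print(o['time'],o['tool_pos'],o['ee_rot'])
for n in('top','side','wrist'):
    print(n,eyes.get_calibration(n))
E
```

```text
pics
0.1 [0.21393376 0.50635791 0.30163709] [-3.13960937e+00 -1.90784046e-04  2.74179232e+00]
top {'fovy': 48.05098598201404, 'cx': 280.9286926235055, 'cy': 208.1350674837594, 'R': array([[-2.50869899e-02, -9.99685236e-01, -2.67215541e-04],
       [-9.89507690e-01,  2.48696286e-02, -1.42323688e-01],
       [ 1.42285535e-01, -3.30606109e-03, -9.89820133e-01]]), 't': array([0.00328586, 0.51145811, 1.5340454 ])}
side {'fovy': 48.61621643964583, 'cx': 267.5362453856809, 'cy': 206.07094747696763, 'R': array([[ 0.76519501, -0.64344283, -0.02139908],
       [-0.45193801, -0.51318755, -0.72965099],
       [ 0.45850696,  0.56799636, -0.68348483]]), 't': array([-0.37246184,  0.28923937,  0.94639345])}
wrist {'fovy': 63.210318660074286, 'cx': 283.83810616947625, 'cy': 211.11033794332045, 'R': array([[ 0.38993856,  0.92083763, -0.00244542],
       [ 0.88507753, -0.37406   ,  0.27697813],
       [ 0.25413715, -0.11016884, -0.96087311]]), 't': array([-0.54888115, -0.02912139,  0.39202331])}
```

View pics/top0.png

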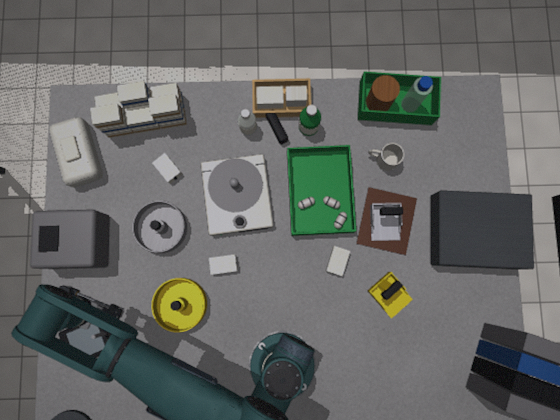

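View pics/side0.png

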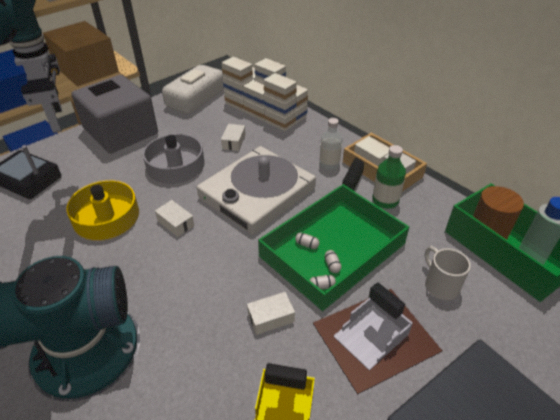

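Top view: the steel basket is at (160,228), with a yellow look-alike at (179,305). The spigot is at (235,184) and the button at (240,222). The tote is centred near (321,190), with three tubes at (307,203), (331,202) and (341,220). The aluminium scoop stands on the brown mat at (388,220), with a yellow look-alike at (390,294).

Run:
```python
from h import *
im=cv2.imread('pics/top0.png'); c=eyes.get_calibration('top'); cs=eyes.get_calibration('side')
for n,u,v,z in [('knob',157,226,.1),('basketrim',160,228,.055),('spigtop',235,184,.105),('button',240,222,.067),('grip',391,211,.113),('tA',307,203,.02),('tB',331,202,.02),('tC',341,220,.02)]:
    X=onz(c,u,v,z); print(n,X.round(3),'side px',np.round(proj(cs,X)))
hsv=cv2.cvtColor(im,cv2.COLOR_BGR2HSV)
def rect(lo,hi,roi,z):
    m=cv2.inRange(hsv,lo,hi); k=np.zeros_like(m); x0,y0,x1,y1=roi;k[y0:y1,x0:x1]=m[y0:y1,x0:x1]
    cn=max(cv2.findContours(k,0,1)[0],key=cv2.contourArea)
    b=cv2.boxPoints(cv2.minAreaRect(cn)); P=np.array([onz(c,*p,z) for p in b]); print(b.round(),P.round(3).tolist(),'ctr',P.mean(0).round(4),[np.linalg.norm(P[i]-P[(i+1)%4]).round(3) for i in range(4)],[np.arctan2(*(P[i]-P[(i+1)%4])[1::-1]).round(3) for i in range(2)])
rect((50,80,40),(80,255,255),(275,135,362,245),.06)
rect((0,60,30),(20,255,255),(350,180,425,260),.004)
a=cv2.resize(im[130:310,345:425],None,fx=3,fy=3,interpolation=2);b=cv2.resize(im[130:310,125:285],None,fx=3,fy=3,interpolation=2)
cv2.imwrite('pics/c0.png',np.hstack([b,a]))
```

```text
knob [0.455 0.386 0.1  ] side px [170. 139.]
basketrim [0.453 0.388 0.055] side px [171. 152.]
spigtop [0.584 0.136 0.105] side px [262. 160.]
button [0.465 0.125 0.067] side px [229. 193.]
grip [ 0.482 -0.358  0.113] side px [385. 296.]
tA [ 0.529 -0.098  0.02 ] side px [307. 242.]
tB [ 0.53  -0.179  0.02 ] side px [332. 261.]
tC [ 0.468 -0.21   0.02 ] side px [322. 283.]
[[287. 148.]
 [351. 144.]
 [356. 232.]
 [291. 235.]] [[0.712, -0.033, 0.06], [0.719, -0.251, 0.06], [0.424, -0.252, 0.06], [0.418, -0.04, 0.06]] ctr [ 0.5681 -0.1443  0.06  ] [np.float64(0.218), np.float64(0.295), np.float64(0.212), np.float64(0.294)] [np.float64(1.6), np.float64(0.005)]
[[356. 244.]
 [368. 187.]
 [417. 197.]
 [405. 254.]] [[0.388, -0.26, 0.004], [0.581, -0.31, 0.004], [0.541, -0.475, 0.004], [0.349, -0.422, 0.004]] ctr [ 0.4649 -0.3667  0.004 ] [np.float64(0.2), np.float64(0.169), np.float64(0.199), np.float64(0.167)] [np.float64(2.886), np.float64(1.333)]
```

View pics/c0.png

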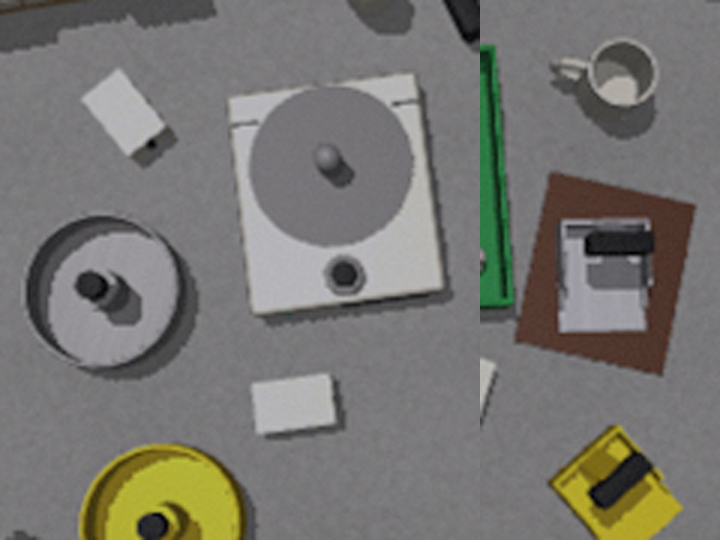

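Three tubes in the tote. The steel basket at (160,228) is the one meant, and the aluminium scoop on the mat has its lip towards the robot. The crop confirms both; the yellow ones are decoys. Next I move above the basket.

Request:
carry_out(
  deltas=[
    {"dx": -1,"dy": -0.06},
    {"dx": -1,"dy": -0.06},
    {"dx": -1,"dy": -0.06},
    {"dx": -1,"dy": -0.06},
    {"dx": -1,"dy": -0.06},
    {"dx": -1,"dy": -0.06},
    {"dx": -1,"dy": -0.06},
    {"dx": -1,"dy": -0.06},
    {"dx": -1,"dy": -0.06},
    {"dx": -1,"dy": -0.06},
    {"dx": -1,"dy": -0.06},
    {"dx": -1,"dy": -0.06},
    {"dx": -1,"dy": -0.06},
    {"dx": -0.4,"dy": -0.06},
    {},
    {},
  ],
)

```text
invalid input
```

Run:
```python
from h import *
c=eyes.get_calibration('wrist'); w=snap('wrist','w1.png')
print(robot.get_obs()['tool_pos'],proj(c,[.455,.386,.1]),proj(c,[.453,.388,.055]))
```

```text
[0.21395998 0.50639691 0.30178   ] (np.float64(268.8009937138982), np.float64(448.68412720902256)) (np.float64(271.3259740478793), np.float64(411.7203235317679))
```

View pics/w1.png

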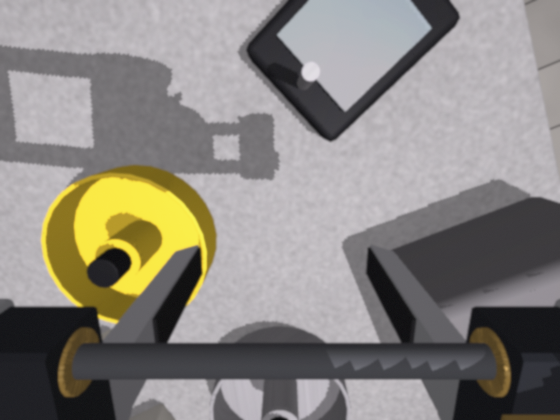

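The move was refused, so this view is from the start pose: the yellow basket is at (130,240) and the steel basket at the bottom edge (280,390). I'll retry with every field filled in.

Request:
carry_out(
  deltas=[
    {"dx": -1,"dy": -0.06,"dz": 0,"wx": 0,"wy": 0,"wz": 0,"gripper": 0},
    {"dx": -1,"dy": -0.06,"dz": 0,"wx": 0,"wy": 0,"wz": 0,"gripper": 0},
    {"dx": -1,"dy": -0.06,"dz": 0,"wx": 0,"wy": 0,"wz": 0,"gripper": 0},
    {"dx": -1,"dy": -0.06,"dz": 0,"wx": 0,"wy": 0,"wz": 0,"gripper": 0},
    {"dx": -1,"dy": -0.06,"dz": 0,"wx": 0,"wy": 0,"wz": 0,"gripper": 0},
    {"dx": -1,"dy": -0.06,"dz": 0,"wx": 0,"wy": 0,"wz": 0,"gripper": 0},
    {"dx": -1,"dy": -0.06,"dz": 0,"wx": 0,"wy": 0,"wz": 0,"gripper": 0},
    {"dx": -1,"dy": -0.06,"dz": 0,"wx": 0,"wy": 0,"wz": 0,"gripper": 0},
    {"dx": -1,"dy": -0.06,"dz": 0,"wx": 0,"wy": 0,"wz": 0,"gripper": 0},
    {"dx": -1,"dy": -0.06,"dz": 0,"wx": 0,"wy": 0,"wz": 0,"gripper": 0},
    {"dx": -1,"dy": -0.06,"dz": 0,"wx": 0,"wy": 0,"wz": 0,"gripper": 0},
    {"dx": -1,"dy": -0.06,"dz": 0,"wx": 0,"wy": 0,"wz": 0,"gripper": 0},
    {"dx": -1,"dy": -0.06,"dz": 0,"wx": 0,"wy": 0,"wz": 0,"gripper": 0},
    {"dx": -0.4,"dy": 0,"dz": 0,"wx": 0,"wy": 0,"wz": 0,"gripper": 0},
    {"dx": 0,"dy": 0,"dz": 0,"wx": 0,"wy": 0,"wz": 0,"gripper": 0},
    {"dx": 0,"dy": 0,"dz": 0,"wx": 0,"wy": 0,"wz": 0,"gripper": 0},
  ],
)

```text
time: 1.48
tool_pos: [0.4546, 0.388, 0.3022]
ee_rot: [-3.141, -0.001, 2.741]
wrist_force: [-0.6, 0.6, -0.3]
width: 0.0939
finger_force: 0.0
```

```bash
cat >> h.py <<'E'
def tool(): 
    from scipy.spatial.transform import Rotation as Ro
    o=robot.get_obs(); return np.array(o['tool_pos']), Ro.from_euler('xyz',o['ee_rot']).as_matrix()
def blobs(m,amin,roi=None):
    if roi: k=np.zeros_like(m);x0,y0,x1,y1=roi;k[y0:y1,x0:x1]=m[y0:y1,x0:x1];m=k
    n,l,s,ce=cv2.connectedComponentsWithStats(m)
    return [(ce[i].round(1).tolist(),s[i].tolist()) for i in range(1,n) if s[i,4]>=amin]
E
python3 - <<'E'
from h import *
c=eyes.get_calibration('wrist'); w=snap('wrist','w2.png')
print(robot.get_obs()['tool_pos'],proj(c,[.455,.386,.1]))
g=w.max(2)
for b in blobs((g<45).astype(np.uint8),150): print(b, onz(c,*b[0],.1).round(3))
E
```

```text
[0.45416762 0.38834062 0.30247458] (np.float64(282.186824695378), np.float64(210.70754385745914))
([293.0, 204.1], [280, 190, 28, 28, 635]) [0.453 0.397 0.1  ]
([175.9, 301.2], [149, 249, 52, 98, 1697]) [0.497 0.26  0.1  ]
([491.5, 351.2], [368, 249, 192, 171, 8864]) [0.667 0.519 0.1  ]
([46.0, 363.5], [0, 291, 115, 129, 9682]) [0.509 0.108 0.1  ]
```

View pics/w2.png

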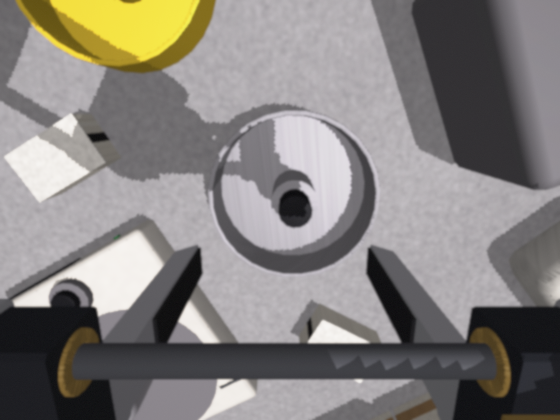

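The knob is at (294,207) and the rim centre at (293,191) in the wrist view. I'll cross-check the rim.

Run:
```python
from h import *
c=eyes.get_calibration('wrist')
K=onz(c,294,207,.1);Rm=(onz(c,209,191,.055)+onz(c,377,191,.055))/2
print(K,Rm,np.linalg.norm(onz(c,209,191,.055)-onz(c,377,191,.055)))
p,R=tool(); print(R.T@(np.array([K[0],K[1],.171])-p)/.02)
```

```text
[0.45560882 0.39701958 0.1       ] [0.45198119 0.3987932  0.055     ] 0.16585720444897512
[0.09548839 0.42931691 6.57373447]
```

Request:
carry_out(
  deltas=[
    {"dx": 0.15,"dy": 0.43,"dz": 0.6,"wx": 0,"wy": 0,"wz": 0,"gripper": 0},
    {"dx": 0,"dy": 0,"dz": 1,"wx": 0,"wy": 0,"wz": 0,"gripper": 0},
    {"dx": 0,"dy": 0,"dz": 1,"wx": 0,"wy": 0,"wz": 0,"gripper": 0},
    {"dx": 0,"dy": 0,"dz": 1,"wx": 0,"wy": 0,"wz": 0,"gripper": 0},
    {"dx": 0,"dy": 0,"dz": 1,"wx": 0,"wy": 0,"wz": 0,"gripper": 0},
    {"dx": 0,"dy": 0,"dz": 1,"wx": 0,"wy": 0,"wz": 0,"gripper": 0},
    {"dx": 0,"dy": 0,"dz": 0.95,"wx": 0,"wy": 0,"wz": 0,"gripper": 0},
    {"dx": 0,"dy": 0,"dz": 0,"wx": 0,"wy": 0,"wz": 0,"gripper": 0},
    {"dx": 0,"dy": 0,"dz": 0,"wx": 0,"wy": 0,"wz": 0,"gripper": 255},
    {"dx": 0,"dy": 0,"dz": 0,"wx": 0,"wy": 0,"wz": 0,"gripper": 255},
    {"dx": 0,"dy": 0,"dz": 0,"wx": 0,"wy": 0,"wz": 0,"gripper": 255},
    {"dx": 0,"dy": 0,"dz": 0,"wx": 0,"wy": 0,"wz": 0,"gripper": 255},
    {"dx": 0,"dy": 0,"dz": 0,"wx": 0,"wy": 0,"wz": 0,"gripper": 255},
    {"dx": 0,"dy": 0,"dz": 0,"wx": 0,"wy": 0,"wz": 0,"gripper": 255},
    {"dx": 0,"dy": 0,"dz": 0,"wx": 0,"wy": 0,"wz": 0,"gripper": 255},
    {"dx": 0,"dy": 0,"dz": 0,"wx": 0,"wy": 0,"wz": 0,"gripper": 255},
  ],
)

```text
time: 2.87
tool_pos: [0.4556, 0.397, 0.172]
ee_rot: [3.141, 0.0, 2.742]
wrist_force: [-0.1, 0.3, -1.0]
width: 0.044
finger_force: 0.0
```

Still closing. I'll wait, then lift 0.14 m.

Request:
carry_out(
  deltas=[
    {"dx": 0,"dy": 0,"dz": 0,"wx": 0,"wy": 0,"wz": 0,"gripper": 255},
    {"dx": 0,"dy": 0,"dz": 0,"wx": 0,"wy": 0,"wz": 0,"gripper": 255},
    {"dx": 0,"dy": 0,"dz": 0,"wx": 0,"wy": 0,"wz": 0,"gripper": 255},
    {"dx": 0,"dy": 0,"dz": 0,"wx": 0,"wy": 0,"wz": 0,"gripper": 255},
    {"dx": 0,"dy": 0,"dz": 0,"wx": 0,"wy": 0,"wz": 0,"gripper": 255},
    {"dx": 0,"dy": 0,"dz": 0,"wx": 0,"wy": 0,"wz": 0,"gripper": 255},
    {"dx": 0,"dy": 0,"dz": -0.5,"wx": 0,"wy": 0,"wz": 0,"gripper": 255},
    {"dx": 0,"dy": 0,"dz": -1,"wx": 0,"wy": 0,"wz": 0,"gripper": 255},
    {"dx": 0,"dy": 0,"dz": -1,"wx": 0,"wy": 0,"wz": 0,"gripper": 255},
    {"dx": 0,"dy": 0,"dz": -1,"wx": 0,"wy": 0,"wz": 0,"gripper": 255},
    {"dx": 0,"dy": 0,"dz": -1,"wx": 0,"wy": 0,"wz": 0,"gripper": 255},
    {"dx": 0,"dy": 0,"dz": -1,"wx": 0,"wy": 0,"wz": 0,"gripper": 255},
    {"dx": 0,"dy": 0,"dz": -1,"wx": 0,"wy": 0,"wz": 0,"gripper": 255},
    {"dx": 0,"dy": 0,"dz": -1,"wx": 0,"wy": 0,"wz": 0,"gripper": 255},
    {"dx": 0,"dy": 0,"dz": 0,"wx": 0,"wy": 0,"wz": 0,"gripper": 255},
  ],
)

```text
time: 4.12
tool_pos: [0.4561, 0.3974, 0.3267]
ee_rot: [3.135, 0.004, 2.742]
wrist_force: [0.6, 1.4, -2.2]
width: 0.0293
finger_force: 30.0
```

Run:
```python
from h import *
c=eyes.get_calibration('top'); w=snap('top','t3.png')
cs=eyes.get_calibration('side'); s=snap('side','s3.png')
# spigot tip: refine via both views, bright/dark crops
a=cv2.resize(w[165:240,195:285],None,fx=4,fy=4,interpolation=2);b=cv2.resize(s[130:230,190:320],None,fx=3,fy=3,interpolation=2)
cv2.imwrite('pics/c3.png',np.hstack([a,b])[:,:,::-1])
p,R=tool();print(p,R.round(3).tolist(),robot.get_obs()['width'])
```

```text
[0.45542661 0.39694373 0.32183798] [[-0.921, 0.389, 0.0], [0.389, 0.921, 0.0], [-0.0, 0.0, -1.0]] 0.029044554358879263
```

View pics/c3.png

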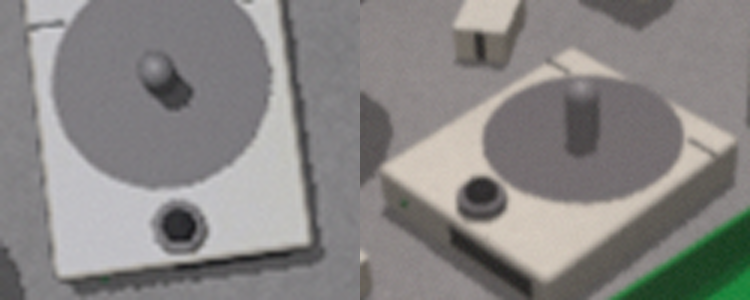

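```bash
cat >> h.py <<'E'
def tri(c1,p1,c2,p2):
    o1,d1=ray(c1,*p1);o2,d2=ray(c2,*p2)
    s=np.linalg.lstsq(np.c_[d1,-d2],o2-o1,rcond=None)[0]
    a,b=o1+s[0]*d1,o2+s[1]*d2; return (a+b)/2,np.linalg.norm(a-b)
E
python3 - <<'E'
from h import *
c=eyes.get_calibration('top');cs=eyes.get_calibration('side')
print('tip',tri(c,(234.3,182.6),cs,(263.6,159)),'tip@.1',onz(c,234.3,182.6,.098))
print('disc',onz(c,235.6,184.6,.045))
print('side disc', onz(cs,(583-360)/3+190,139/3+130,.045))
print('button',tri(c,(240,221.8),cs,((481-360)/3+190,190/3+130)),onz(c,240,221.8,.067))
# disc contour fit in top
w=cv2.imread('pics/t3.png')[:,:,::-1] if 0 else cv2.imread('pics/t3.png')
g=cv2.cvtColor(w,cv2.COLOR_BGR2GRAY)
m=((g>70)&(g<150)).astype(np.uint8); k=np.zeros_like(m);k[165:212,208:262]=m[165:212,208:262]
k=cv2.morphologyEx(k,cv2.MORPH_OPEN,np.ones((3,3)))
cn=max(cv2.findContours(k,0,1)[0],key=cv2.contourArea);e=cv2.fitEllipse(cn);print(e,onz(c,*e[0],.045))
E
```

```text
tip (array([0.58975742, 0.13759123, 0.10379623]), np.float64(0.0031962885554746236)) tip@.1 [0.58956687 0.13900547 0.098     ]
disc [0.59336302 0.13982831 0.045     ]
side disc [0.59135441 0.13643225 0.045     ]
button (array([0.46707322, 0.12440725, 0.06384639]), np.float64(0.002929199427076574)) [0.46542897 0.12486234 0.067     ]
((234.8097686767578, 186.54188537597656), (48.354854583740234, 54.7067756652832), 87.6675796508789) [0.58683313 0.14254049 0.045     ]
```

The spigot is at about (0.590, 0.139), 125 mm from the button as the text says. Moving over it.

Request:
carry_out(
  deltas=[
    {"dx": -0.8,"dy": -0.66,"dz": 0,"wx": 0,"wy": 0,"wz": 0,"gripper": 255},
    {"dx": -0.8,"dy": -0.66,"dz": 0,"wx": 0,"wy": 0,"wz": 0,"gripper": 255},
    {"dx": -0.8,"dy": -0.66,"dz": 0,"wx": 0,"wy": 0,"wz": 0,"gripper": 255},
    {"dx": -0.8,"dy": -0.66,"dz": 0,"wx": 0,"wy": 0,"wz": 0,"gripper": 255},
    {"dx": -0.8,"dy": -0.66,"dz": 0,"wx": 0,"wy": 0,"wz": 0,"gripper": 255},
    {"dx": -0.8,"dy": -0.66,"dz": 0,"wx": 0,"wy": 0,"wz": 0,"gripper": 255},
    {"dx": -0.8,"dy": -0.66,"dz": 0,"wx": 0,"wy": 0,"wz": 0,"gripper": 255},
    {"dx": -0.8,"dy": -0.66,"dz": 0,"wx": 0,"wy": 0,"wz": 0,"gripper": 255},
    {"dx": -0.8,"dy": -0.66,"dz": 0,"wx": 0,"wy": 0,"wz": 0,"gripper": 255},
    {"dx": -0.8,"dy": -0.66,"dz": 0,"wx": 0,"wy": 0,"wz": 0,"gripper": 255},
    {"dx": -0.8,"dy": -0.66,"dz": 0,"wx": 0,"wy": 0,"wz": 0,"gripper": 255},
    {"dx": -0.8,"dy": -0.66,"dz": 0,"wx": 0,"wy": 0,"wz": 0,"gripper": 255},
    {"dx": -0.8,"dy": -0.66,"dz": 0,"wx": 0,"wy": 0,"wz": 0,"gripper": 255},
    {"dx": -0.8,"dy": -0.66,"dz": 0,"wx": 0,"wy": 0,"wz": 0,"gripper": 255},
    {"dx": 0,"dy": 0,"dz": 0.5,"wx": 0,"wy": 0,"wz": 0,"gripper": 255},
    {"dx": 0,"dy": 0,"dz": 0,"wx": 0,"wy": 0,"wz": 0,"gripper": 255},
    {"dx": 0,"dy": 0,"dz": 0,"wx": 0,"wy": 0,"wz": 0,"gripper": 255},
  ],
)

```text
time: 5.63
tool_pos: [0.5888, 0.1397, 0.3085]
ee_rot: [-3.139, -0.006, 2.742]
wrist_force: [-0.6, 0.2, -4.1]
width: 0.0294
finger_force: 30.0
```

Run:
```python
from h import *
s=snap('side','s4.png');w=snap('wrist','w4.png')
p,R=tool();print(p)
a=cv2.resize(s[70:230,190:320],None,fx=2.6,fy=2.6,interpolation=2)
cv2.imwrite('pics/c4.png',np.hstack([a,cv2.resize(w,(460,a.shape[0]))])[:,:,::-1])
c=eyes.get_calibration('side');print(proj(c,[.590,.139,.105]),proj(c,p-[0,0,.086]))
```

```text
[0.58924665 0.14033796 0.31056519]
(np.float64(262.7194200417499), np.float64(158.4617575101092)) (np.float64(260.7510413310512), np.float64(119.44138699371736))
```

View pics/c4.png

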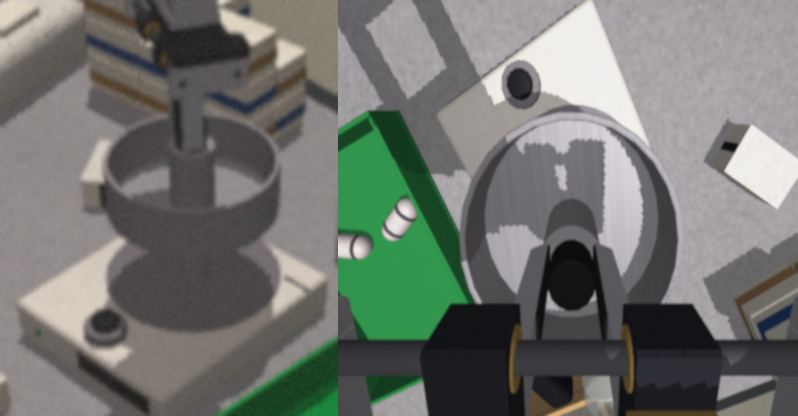

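The basket hangs centred over the disc. Lowering it in steps.

Request:
carry_out(
  deltas=[
    {"dx": -0.02,"dy": -0.05,"dz": 0.5,"wx": 0,"wy": 0,"wz": 0,"gripper": 255},
    {"dx": 0,"dy": 0,"dz": 0.5,"wx": 0,"wy": 0,"wz": 0,"gripper": 255},
    {"dx": 0,"dy": 0,"dz": 0.5,"wx": 0,"wy": 0,"wz": 0,"gripper": 255},
    {"dx": 0,"dy": 0,"dz": 0.5,"wx": 0,"wy": 0,"wz": 0,"gripper": 255},
    {"dx": 0,"dy": 0,"dz": 0.3,"wx": 0,"wy": 0,"wz": 0,"gripper": 255},
    {"dx": 0,"dy": 0,"dz": 0.3,"wx": 0,"wy": 0,"wz": 0,"gripper": 255},
    {"dx": 0,"dy": 0,"dz": 0.3,"wx": 0,"wy": 0,"wz": 0,"gripper": 255},
    {"dx": 0,"dy": 0,"dz": 0,"wx": 0,"wy": 0,"wz": 0,"gripper": 255},
    {"dx": 0,"dy": 0,"dz": 0,"wx": 0,"wy": 0,"wz": 0,"gripper": 255},
  ],
)

```text
time: 6.48
tool_pos: [0.5896, 0.1401, 0.2524]
ee_rot: [3.139, -0.002, 2.743]
wrist_force: [0.1, 6.3, -5.9]
width: 0.0297
finger_force: 30.0
```

Request:
carry_out(
  deltas=[
    {"dx": 0.02,"dy": 0.05,"dz": 0.2,"wx": 0,"wy": 0,"wz": 0,"gripper": 255},
    {"dx": 0,"dy": 0,"dz": 0.3,"wx": 0,"wy": 0,"wz": 0,"gripper": 255},
    {"dx": 0,"dy": 0,"dz": 0.3,"wx": 0,"wy": 0,"wz": 0,"gripper": 255},
    {"dx": 0,"dy": 0,"dz": 0.3,"wx": 0,"wy": 0,"wz": 0,"gripper": 255},
    {"dx": 0,"dy": 0,"dz": 0.3,"wx": 0,"wy": 0,"wz": 0,"gripper": 255},
    {"dx": 0,"dy": 0,"dz": 0.2,"wx": 0,"wy": 0,"wz": 0,"gripper": 255},
    {"dx": 0,"dy": 0,"dz": 0,"wx": 0,"wy": 0,"wz": 0,"gripper": 255},
    {"dx": 0,"dy": 0,"dz": 0,"wx": 0,"wy": 0,"wz": 0,"gripper": 255},
  ],
)

```text
time: 7.15
tool_pos: [0.5895, 0.1408, 0.2202]
ee_rot: [3.14, -0.002, 2.743]
wrist_force: [0.3, 8.3, -5.4]
width: 0.0293
finger_force: 30.0
```

Request:
carry_out(
  deltas=[
    {"dx": 0.02,"dy": 0.05,"dz": 0.2,"wx": 0,"wy": 0,"wz": 0,"gripper": 255},
    {"dx": 0,"dy": 0,"dz": 0.1,"wx": 0,"wy": 0,"wz": 0,"gripper": 255},
    {"dx": 0,"dy": 0,"dz": 0.1,"wx": 0,"wy": 0,"wz": 0,"gripper": 255},
    {"dx": 0,"dy": 0,"dz": 0,"wx": 0,"wy": 0,"wz": 0,"gripper": 255},
    {"dx": 0,"dy": 0,"dz": 0,"wx": 0,"wy": 0,"wz": 0,"gripper": 255},
  ],
)

```text
time: 7.57
tool_pos: [0.5894, 0.1416, 0.2167]
ee_rot: [3.14, 0.001, 2.743]
wrist_force: [-5.4, 5.1, 9.2]
width: 0.0293
finger_force: 30.0
```

Request:
carry_out(
  deltas=[
    {"dx": 0,"dy": 0,"dz": 0.15,"wx": 0,"wy": 0,"wz": 0,"gripper": 255},
    {"dx": 0,"dy": 0,"dz": 0.1,"wx": 0,"wy": 0,"wz": 0,"gripper": 255},
    {"dx": 0,"dy": 0,"dz": 0,"wx": 0,"wy": 0,"wz": 0,"gripper": 255},
    {"dx": 0,"dy": 0,"dz": 0,"wx": 0,"wy": 0,"wz": 0,"gripper": 255},
  ],
)

```text
time: 7.9
tool_pos: [0.5893, 0.1414, 0.2165]
ee_rot: [3.139, 0.003, 2.743]
wrist_force: [-12.9, 4.5, 22.2]
width: 0.0296
finger_force: 30.0
```

The basket bottomed at the expected height. Releasing, rising, and turning the tool for the scoop.

Request:
carry_out(
  deltas=[
    {"dx": 0,"dy": 0,"dz": -0.3,"wx": 0,"wy": 0,"wz": 0,"gripper": 255},
    {"dx": 0,"dy": 0,"dz": 0,"wx": 0,"wy": 0,"wz": 0,"gripper": 0},
    {"dx": 0,"dy": 0,"dz": 0,"wx": 0,"wy": 0,"wz": 0,"gripper": 0},
    {"dx": 0,"dy": 0,"dz": 0,"wx": 0,"wy": 0,"wz": 0,"gripper": 0},
    {"dx": 0,"dy": 0,"dz": 0,"wx": 0,"wy": 0,"wz": 0,"gripper": 0},
    {"dx": 0,"dy": 0,"dz": 0,"wx": 0,"wy": 0,"wz": 0,"gripper": 0},
    {"dx": 0,"dy": 0,"dz": -0.5,"wx": 0,"wy": 0,"wz": 0,"gripper": 0},
    {"dx": 0,"dy": 0,"dz": -1,"wx": 0,"wy": 0,"wz": 0,"gripper": 0},
    {"dx": 0,"dy": 0,"dz": -1,"wx": 0,"wy": 0,"wz": 0,"gripper": 0},
    {"dx": 0,"dy": 0,"dz": -1,"wx": 0,"wy": 0,"wz": 0,"gripper": 0},
    {"dx": 0,"dy": 0,"dz": -1,"wx": 0,"wy": 0,"wz": 0,"gripper": 0},
    {"dx": 0,"dy": 0,"dz": -1,"wx": 0,"wy": 0,"wz": 0,"gripper": 0},
    {"dx": 0,"dy": 0,"dz": -1,"wx": 0,"wy": 0,"wz": 0,"gripper": 0},
    {"dx": 0,"dy": 0,"dz": 0,"wx": 0,"wy": 0,"wz": 0,"gripper": 0},
  ],
)

```text
time: 9.07
tool_pos: [0.5909, 0.1407, 0.3508]
ee_rot: [3.137, 0.009, 2.742]
wrist_force: [-0.0, -0.1, 2.2]
width: 0.094
finger_force: 0.0
```

Run:
```python
from h import *
c=eyes.get_calibration('wrist');w=snap('wrist','w5.png');s=snap('side','s5.png')
p,R=tool();print(p)
g=w.max(2)
for b in blobs((g<60).astype(np.uint8),150): print(b, onz(c,*b[0],.145).round(4), onz(c,*b[0],.067).round(4))
cv2.imwrite('pics/c5.png',np.hstack([cv2.resize(w,(460,400)),cv2.resize(s[100:230,190:300],(339,400),interpolation=2)])[:,:,::-1])
```

```text
[0.59015577 0.14061048 0.34569302]
([224.4, 82.5], [212, 69, 26, 27, 550]) [0.4797 0.1378 0.145 ] [0.4698 0.1285 0.067 ]
([90.7, 136.7], [62, 108, 55, 60, 1341]) [0.4746 0.0185 0.145 ] [ 0.4633 -0.0232  0.067 ]
([282.7, 204.6], [268, 187, 31, 36, 895]) [0.5896 0.141  0.145 ] [0.6095 0.1327 0.067 ]
([264.4, 352.4], [0, 248, 560, 172, 28307]) [0.7236 0.0642 0.145 ] [0.78  0.035 0.067]
([393.4, 407.4], [343, 389, 90, 31, 1258]) [0.8408 0.1618 0.145 ] [0.9291 0.1591 0.067 ]
```

View pics/c5.png

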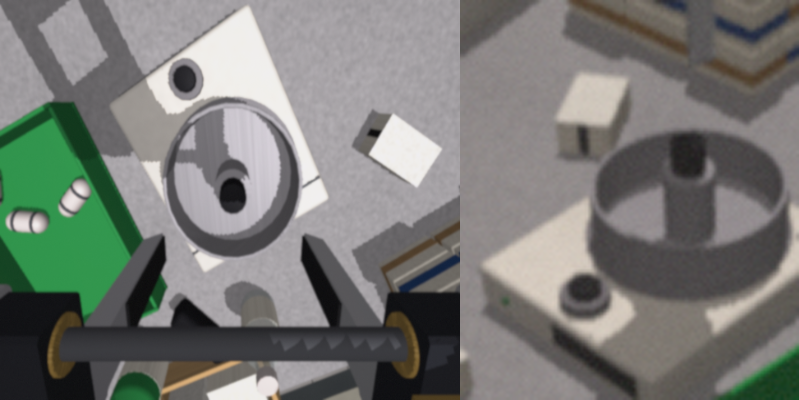

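The basket sits flat on the deck, with its axis at about (0.589, 0.141) and the button at (0.468, 0.127). Now to the scoop.

Request:
carry_out(
  deltas=[
    {"dx": 0,"dy": 0,"dz": 0,"wx": 0,"wy": 0,"wz": 0.976,"gripper": 0},
    {"dx": 0,"dy": 0,"dz": 0,"wx": 0,"wy": 0,"wz": 0.976,"gripper": 0},
    {"dx": 0,"dy": 0,"dz": 0,"wx": 0,"wy": 0,"wz": 0.976,"gripper": 0},
    {"dx": 0,"dy": 0,"dz": 0,"wx": 0,"wy": 0,"wz": 0.976,"gripper": 0},
    {"dx": 0,"dy": 0,"dz": 0,"wx": 0,"wy": 0,"wz": 0.976,"gripper": 0},
    {"dx": 0,"dy": 0,"dz": 0,"wx": 0,"wy": 0,"wz": 0.976,"gripper": 0},
    {"dx": 0,"dy": 0,"dz": 0,"wx": 0,"wy": 0,"wz": 0.976,"gripper": 0},
    {"dx": 0,"dy": 0,"dz": 0,"wx": 0,"wy": 0,"wz": 0.976,"gripper": 0},
    {"dx": 0,"dy": 0,"dz": 0,"wx": 0,"wy": 0,"wz": 0.976,"gripper": 0},
    {"dx": 0,"dy": 0,"dz": 0,"wx": 0,"wy": 0,"wz": 0.976,"gripper": 0},
    {"dx": -1,"dy": -0.2,"dz": 0,"wx": 0,"wy": 0,"wz": 0,"gripper": 0},
    {"dx": -1,"dy": -0.2,"dz": 0,"wx": 0,"wy": 0,"wz": 0,"gripper": 0},
    {"dx": -1,"dy": -0.2,"dz": 0,"wx": 0,"wy": 0,"wz": 0,"gripper": 0},
    {"dx": -1,"dy": -0.2,"dz": 0,"wx": 0,"wy": 0,"wz": 0,"gripper": 0},
    {"dx": -1,"dy": -0.2,"dz": 0,"wx": 0,"wy": 0,"wz": 0,"gripper": 0},
  ],
)

```text
time: 10.42
tool_pos: [0.5691, 0.0398, 0.3421]
ee_rot: [-3.138, -0.0, 1.571]
wrist_force: [0.3, 0.7, -1.0]
width: 0.0939
finger_force: 0.0
```

Request:
carry_out(
  deltas=[
    {"dx": -1,"dy": -0.2,"dz": 0,"wx": 0,"wy": 0,"wz": 0,"gripper": 0},
    {"dx": -1,"dy": -0.2,"dz": 0,"wx": 0,"wy": 0,"wz": 0,"gripper": 0},
    {"dx": -1,"dy": -0.2,"dz": 0,"wx": 0,"wy": 0,"wz": 0,"gripper": 0},
    {"dx": -1,"dy": -0.2,"dz": 0,"wx": 0,"wy": 0,"wz": 0,"gripper": 0},
    {"dx": -1,"dy": -0.2,"dz": 0,"wx": 0,"wy": 0,"wz": 0,"gripper": 0},
    {"dx": -1,"dy": -0.2,"dz": 0,"wx": 0,"wy": 0,"wz": 0,"gripper": 0},
    {"dx": -1,"dy": -0.2,"dz": 0,"wx": 0,"wy": 0,"wz": 0,"gripper": 0},
    {"dx": -1,"dy": -0.2,"dz": 0,"wx": 0,"wy": 0,"wz": 0,"gripper": 0},
    {"dx": -1,"dy": -0.2,"dz": 0,"wx": 0,"wy": 0,"wz": 0,"gripper": 0},
    {"dx": -1,"dy": -0.2,"dz": 0,"wx": 0,"wy": 0,"wz": 0,"gripper": 0},
    {"dx": -1,"dy": -0.2,"dz": 0,"wx": 0,"wy": 0,"wz": 0,"gripper": 0},
    {"dx": -1,"dy": -0.2,"dz": 0,"wx": 0,"wy": 0,"wz": 0,"gripper": 0},
    {"dx": -1,"dy": -0.2,"dz": 0,"wx": 0,"wy": 0,"wz": 0,"gripper": 0},
    {"dx": -1,"dy": -0.2,"dz": 0,"wx": 0,"wy": 0,"wz": 0,"gripper": 0},
    {"dx": -1,"dy": -0.2,"dz": 0,"wx": 0,"wy": 0,"wz": 0,"gripper": 0},
    {"dx": -1,"dy": -0.2,"dz": 0,"wx": 0,"wy": 0,"wz": 0,"gripper": 0},
    {"dx": -1,"dy": -0.2,"dz": 0,"wx": 0,"wy": 0,"wz": 0,"gripper": 0},
    {"dx": -1,"dy": -0.2,"dz": 0,"wx": 0,"wy": 0,"wz": 0,"gripper": 0},
    {"dx": -1,"dy": -0.2,"dz": 0,"wx": 0,"wy": 0,"wz": 0,"gripper": 0},
    {"dx": -1,"dy": -0.2,"dz": 0,"wx": 0,"wy": 0,"wz": 0,"gripper": 0},
  ],
)

```text
time: 12.08
tool_pos: [0.4891, -0.36, 0.342]
ee_rot: [-3.138, -0.003, 1.57]
wrist_force: [0.9, -0.4, 0.4]
width: 0.0941
finger_force: 0.0
```

Run:
```python
from h import *
c=eyes.get_calibration('wrist');w=snap('wrist','w6.png');s=snap('side','s6.png')
p,R=tool();print(p,robot.get_obs()['ee_rot'])
g=w.max(2)
for b in blobs((g<60).astype(np.uint8),150): print(b, onz(c,*b[0],.119).round(4))
k=np.zeros_like(g);m=(g<60).astype(np.uint8)
cv2.imwrite('pics/c6.png',np.hstack([cv2.resize(w,(480,360)),cv2.resize(s[240:400,290:450],(320,360),interpolation=2)])[:,:,::-1])
```

```text
[ 0.4885266  -0.36160387  0.34143163] [-3.13745476e+00 -2.24021192e-03  1.56681300e+00]
([26.8, 188.2], [0, 152, 67, 69, 2424]) [ 0.2541 -0.345   0.119 ]
([278.7, 201.5], [266, 164, 25, 75, 1689]) [ 0.4842 -0.3576  0.119 ]
([249.5, 343.3], [0, 249, 560, 171, 26018]) [ 0.4529 -0.5105  0.119 ]
```

View pics/c6.png

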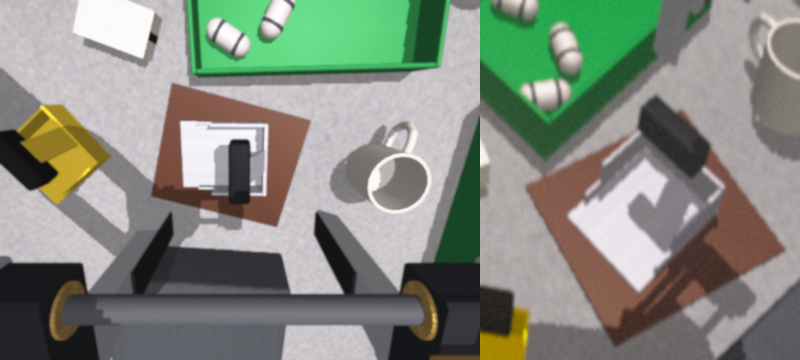

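The bar centre is at (0.484, -0.358), aligned with the tool's closing axis; the mug is clear at (390,180) in the crop. Descending onto the grip.

Request:
carry_out(
  deltas=[
    {"dx": 0.14,"dy": -0.23,"dz": 0.9,"wx": 0,"wy": 0,"wz": 0,"gripper": 0},
    {"dx": 0,"dy": 0,"dz": 1,"wx": 0,"wy": 0,"wz": 0,"gripper": 0},
    {"dx": 0,"dy": 0,"dz": 1,"wx": 0,"wy": 0,"wz": 0,"gripper": 0},
    {"dx": 0,"dy": 0,"dz": 1,"wx": 0,"wy": 0,"wz": 0,"gripper": 0},
    {"dx": 0,"dy": 0,"dz": 1,"wx": 0,"wy": 0,"wz": 0,"gripper": 0},
    {"dx": 0,"dy": 0,"dz": 1,"wx": 0,"wy": 0,"wz": 0,"gripper": 0},
    {"dx": 0,"dy": 0,"dz": 0.7,"wx": 0,"wy": 0,"wz": 0,"gripper": 0},
    {"dx": 0,"dy": 0,"dz": 0.5,"wx": 0,"wy": 0,"wz": 0,"gripper": 0},
    {"dx": 0,"dy": 0,"dz": 0.5,"wx": 0,"wy": 0,"wz": 0,"gripper": 0},
    {"dx": 0,"dy": 0,"dz": 0.25,"wx": 0,"wy": 0,"wz": 0,"gripper": 0},
    {"dx": 0,"dy": 0,"dz": 0,"wx": 0,"wy": 0,"wz": 0,"gripper": 150},
    {"dx": 0,"dy": 0,"dz": 0,"wx": 0,"wy": 0,"wz": 0,"gripper": 150},
    {"dx": 0,"dy": 0,"dz": 0,"wx": 0,"wy": 0,"wz": 0,"gripper": 150},
    {"dx": 0,"dy": 0,"dz": 0,"wx": 0,"wy": 0,"wz": 0,"gripper": 150},
    {"dx": 0,"dy": 0,"dz": 0,"wx": 0,"wy": 0,"wz": 0,"gripper": 150},
    {"dx": 0,"dy": 0,"dz": 0,"wx": 0,"wy": 0,"wz": 0,"gripper": 150},
    {"dx": 0,"dy": 0,"dz": 0,"wx": 0,"wy": 0,"wz": 0,"gripper": 150},
    {"dx": 0,"dy": 0,"dz": 0,"wx": 0,"wy": 0,"wz": 0,"gripper": 150},
  ],
)

```text
time: 13.68
tool_pos: [0.4852, -0.3565, 0.1878]
ee_rot: [3.141, 0.0, 1.571]
wrist_force: [0.4, -0.5, 0.2]
width: 0.0443
finger_force: 0.0
```

Request:
carry_out(
  deltas=[
    {"dx": 0,"dy": 0,"dz": 0,"wx": 0,"wy": 0,"wz": 0,"gripper": 255},
    {"dx": 0,"dy": 0,"dz": 0,"wx": 0,"wy": 0,"wz": 0,"gripper": 255},
    {"dx": 0,"dy": 0,"dz": 0,"wx": 0,"wy": 0,"wz": 0,"gripper": 255},
    {"dx": 0,"dy": 0,"dz": 0,"wx": 0,"wy": 0,"wz": 0,"gripper": 255},
    {"dx": 0,"dy": 0,"dz": 0,"wx": 0,"wy": 0,"wz": 0,"gripper": 255},
    {"dx": 0,"dy": 0,"dz": 0,"wx": 0,"wy": 0,"wz": 0,"gripper": 255},
  ],
)

```text
time: 14.18
tool_pos: [0.4852, -0.3565, 0.1877]
ee_rot: [3.141, 0.0, 1.571]
wrist_force: [-0.1, -0.8, -1.1]
width: 0.0274
finger_force: 27.9
```

Request:
carry_out(
  deltas=[
    {"dx": 0,"dy": 0,"dz": 0,"wx": 0,"wy": 0,"wz": 0,"gripper": 255},
    {"dx": 0,"dy": 0,"dz": -0.2,"wx": 0,"wy": 0,"wz": 0,"gripper": 255},
    {"dx": 0,"dy": 0,"dz": -0.5,"wx": 0,"wy": 0,"wz": 0,"gripper": 255},
    {"dx": 0,"dy": 0,"dz": -1,"wx": 0,"wy": 0,"wz": 0,"gripper": 255},
    {"dx": 0,"dy": 0,"dz": -1,"wx": 0,"wy": 0,"wz": 0,"gripper": 255},
    {"dx": 0,"dy": 0,"dz": -1,"wx": 0,"wy": 0,"wz": 0,"gripper": 255},
    {"dx": 0,"dy": 0,"dz": -1,"wx": 0,"wy": 0,"wz": 0,"gripper": 255},
    {"dx": 0,"dy": 0,"dz": -1,"wx": 0,"wy": 0,"wz": 0,"gripper": 255},
    {"dx": 0,"dy": 0,"dz": 0,"wx": 0,"wy": 0,"wz": 0,"gripper": 255},
    {"dx": 0,"dy": 0,"dz": 0,"wx": 0,"wy": 0,"wz": 0,"gripper": 255},
  ],
)

```text
time: 15.02
tool_pos: [0.4855, -0.3567, 0.3032]
ee_rot: [3.139, 0.002, 1.571]
wrist_force: [-0.4, 0.2, -3.4]
width: 0.0269
finger_force: 28.6
```

Run:
```python
from h import *
c=eyes.get_calibration('wrist');w=snap('wrist','w7.png');s=snap('side','s7.png');t=snap('top','t7.png')
p,R=tool();print(p,robot.get_obs()['ee_rot'],robot.get_obs()['width'])
f=cv2.resize(t[140:245,280:365],(324,400),interpolation=2)
cv2.imwrite('pics/c7.png',np.hstack([cv2.resize(w[:,40:520],(457,400)),f])[:,:,::-1])
```

```text
[ 0.48472484 -0.35605448  0.29939788] [-3.13868771e+00 -2.66390611e-03  1.57058085e+00] 0.027014601577061335
```

View pics/c7.png

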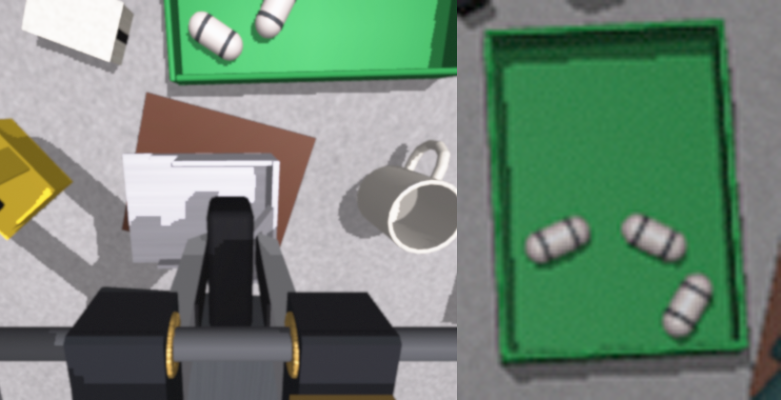

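The scoop is held level, and the three tubes lie free in the tote, two of them on the mat side. Carrying it over the clear end of the tote, tilting lip-down 4°.

Request:
carry_out(
  deltas=[
    {"dx": 1,"dy": 0,"dz": 0,"wx": 0,"wy": 0,"wz": 0,"gripper": 255},
    {"dx": 1,"dy": 0,"dz": 0,"wx": 0,"wy": 0,"wz": 0,"gripper": 255},
    {"dx": 1,"dy": 0,"dz": 0,"wx": 0,"wy": 0,"wz": 0,"gripper": 255},
    {"dx": 1,"dy": 0,"dz": 0,"wx": 0,"wy": 0,"wz": 0,"gripper": 255},
    {"dx": 1,"dy": 0.5,"dz": 0,"wx": 0,"wy": 0,"wz": 0,"gripper": 255},
    {"dx": 1,"dy": 0.5,"dz": 0,"wx": 0,"wy": 0,"wz": 0,"gripper": 255},
    {"dx": 1,"dy": 1,"dz": 0,"wx": 0,"wy": 0,"wz": 0,"gripper": 255},
    {"dx": 1,"dy": 1,"dz": 0,"wx": 0,"wy": 0,"wz": 0,"gripper": 255},
    {"dx": 0.3,"dy": 1,"dz": 0,"wx": 0,"wy": 0,"wz": 0,"gripper": 255},
    {"dx": 0,"dy": 1,"dz": 0,"wx": 0,"wy": 0,"wz": 0,"gripper": 255},
    {"dx": 0,"dy": 1,"dz": 0,"wx": 0,"wy": 0,"wz": 0,"gripper": 255},
    {"dx": 0,"dy": 1,"dz": 0,"wx": 0,"wy": 0,"wz": 0,"gripper": 255},
    {"dx": 0,"dy": 1,"dz": 0,"wx": 0,"wy": 0,"wz": 0,"gripper": 255},
    {"dx": 0,"dy": 0.1,"dz": 0,"wx": -0.29,"wy": 0,"wz": 0,"gripper": 255},
    {"dx": 0,"dy": 0,"dz": 0,"wx": -0.29,"wy": 0,"wz": 0,"gripper": 255},
    {"dx": 0,"dy": 0,"dz": 0,"wx": 0,"wy": 0,"wz": 0,"gripper": 255},
    {"dx": 0,"dy": 0,"dz": 0,"wx": 0,"wy": 0,"wz": 0,"gripper": 255},
  ],
)

```text
time: 16.58
tool_pos: [0.6466, -0.1904, 0.2999]
ee_rot: [3.076, -0.001, 1.57]
wrist_force: [0.0, 0.4, -2.3]
width: 0.0261
finger_force: 29.0
```

Run:
```python
from h import *
c=eyes.get_calibration('wrist');w=snap('wrist','w8.png')
p,R=tool();print(p,robot.get_obs()['ee_rot'],robot.get_obs()['width'])
T=lambda y,z,x=0: p+R@np.array([x,y,z])
print('lip',T(-.085,.1837),'back',T(.035,.1837))
print('lip px',[np.round(proj(c,T(-.085,.1837,s))) for s in(-.048,.048)],'back px',[np.round(proj(c,T(.035,.1417,s))) for s in(-.048,.048)])
hsv=cv2.cvtColor(w,cv2.COLOR_RGB2HSV)
m=((hsv[...,1]<60)&(hsv[...,2]>120)).astype(np.uint8)
for b in blobs(m,200): print(b, onz(c,*b[0],.02).round(4))
# tote corners
for q in [(.428,-.045,.06),(.428,-.245,.06),(.708,-.045,.06),(.708,-.245,.06)]: print(q,np.round(proj(c,q)))
cv2.imwrite('pics/c8.png',w[:,:,::-1])
```

```text
[ 0.64672181 -0.19041277  0.30036849] [ 3.07492636e+00 -9.09955455e-04  1.57047782e+00] 0.025571280295123212
lip [ 0.57414822 -0.19021772  0.11141419] back [ 0.69388164 -0.19026313  0.11940822]
lip px [array([184., 270.]), array([174., 157.])] back px [array([331., 295.]), array([337., 164.])]
([361.5, 158.4], [0, 0, 560, 307, 67687]) [ 0.7492 -0.1569  0.02  ]
([538.3, 7.7], [516, 0, 44, 17, 700]) [ 0.9174 -0.0104  0.02  ]
([146.5, 95.8], [124, 65, 46, 62, 1586]) [ 0.5305 -0.0935  0.02  ]
([17.1, 240.4], [0, 79, 43, 264, 5616]) [ 0.3787 -0.241   0.02  ]
([397.6, 129.9], [386, 124, 23, 15, 212]) [ 0.7861 -0.1272  0.02  ]
([78.1, 197.7], [70, 188, 20, 24, 263]) [ 0.4493 -0.1951  0.02  ]
([104.0, 210.8], [81, 192, 48, 37, 1104]) [ 0.4735 -0.2098  0.02  ]
([147.1, 202.3], [137, 194, 25, 15, 201]) [ 0.5193 -0.2013  0.02  ]
([310.2, 325.9], [305, 301, 11, 43, 300]) [ 0.6979 -0.3616  0.02  ]
([282.3, 367.4], [224, 362, 117, 12, 1152]) [ 0.6634 -0.4207  0.02  ]
([490.8, 367.2], [461, 362, 61, 11, 570]) [ 0.9424 -0.4366  0.02  ]
([72.4, 367.4], [24, 364, 83, 8, 451]) [ 0.4085 -0.406   0.02  ]
([74.5, 399.2], [33, 378, 85, 42, 3113]) [ 0.4032 -0.4532  0.02  ]
([281.7, 400.2], [237, 378, 95, 42, 3517]) [ 0.6625 -0.4723  0.02  ]
(0.428, -0.045, 0.06) [-5. 30.]
(0.428, -0.245, 0.06) [ 43. 258.]
(0.708, -0.045, 0.06) [336.  35.]
(0.708, -0.245, 0.06) [328. 250.]
```

View pics/c8.png

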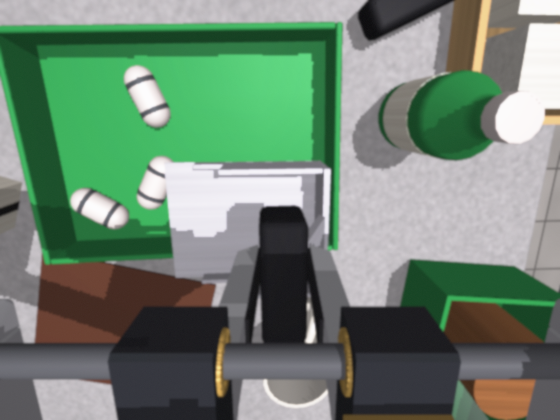

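The wrist view shows the lip at (166–172,163–275), about 8 mm nearer the tubes and 4 mm lower than predicted. All three tubes are clear of it: (147,96), (155,183) and (100,208). I'll shift 8 mm towards +y and lower along the tool axis.

Request:
carry_out(
  deltas=[
    {"dx": 0.4,"dy": 0,"dz": 0,"wx": 0,"wy": 0,"wz": 0,"gripper": 255},
    {"dx": 0,"dy": 0,"dz": 0.8,"wx": 0,"wy": 0,"wz": 0,"gripper": 255},
    {"dx": 0,"dy": 0,"dz": 1,"wx": 0,"wy": 0,"wz": 0,"gripper": 255},
    {"dx": 0,"dy": 0,"dz": 1,"wx": 0,"wy": 0,"wz": 0,"gripper": 255},
    {"dx": 0,"dy": 0,"dz": 1,"wx": 0,"wy": 0,"wz": 0,"gripper": 255},
    {"dx": 0,"dy": 0,"dz": 0.6,"wx": 0,"wy": 0,"wz": 0,"gripper": 255},
    {"dx": 0,"dy": 0,"dz": 0.3,"wx": 0,"wy": 0,"wz": 0,"gripper": 255},
    {"dx": 0,"dy": 0,"dz": 0.2,"wx": 0,"wy": 0,"wz": 0,"gripper": 255},
    {"dx": 0,"dy": 0,"dz": 0,"wx": 0,"wy": 0,"wz": 0,"gripper": 255},
    {"dx": 0,"dy": 0,"dz": 0,"wx": 0,"wy": 0,"wz": 0,"gripper": 255},
  ],
)

```text
time: 17.47
tool_pos: [0.6545, -0.1826, 0.2052]
ee_rot: [3.07, 0.001, 1.571]
wrist_force: [-0.9, 0.3, -2.8]
width: 0.026
finger_force: 29.0
```

Request:
carry_out(
  deltas=[
    {"dx": 0,"dy": 0,"dz": 0.15,"wx": 0,"wy": 0,"wz": 0,"gripper": 255},
    {"dx": 0,"dy": 0,"dz": 0.15,"wx": 0,"wy": 0,"wz": 0,"gripper": 255},
    {"dx": 0,"dy": 0,"dz": 0.1,"wx": 0,"wy": 0,"wz": 0,"gripper": 255},
    {"dx": 0,"dy": 0,"dz": 0.1,"wx": 0,"wy": 0,"wz": 0,"gripper": 255},
    {"dx": 0,"dy": 0,"dz": 0,"wx": 0,"wy": 0,"wz": 0,"gripper": 255},
    {"dx": 0,"dy": 0,"dz": 0,"wx": 0,"wy": 0,"wz": 0,"gripper": 255},
  ],
)

```text
time: 17.97
tool_pos: [0.6546, -0.1825, 0.1936]
ee_rot: [3.072, -0.0, 1.571]
wrist_force: [-0.7, -1.0, -3.4]
width: 0.026
finger_force: 29.0
```

Request:
carry_out(
  deltas=[
    {"dx": 0,"dy": 0,"dz": 0.1,"wx": 0,"wy": 0,"wz": 0,"gripper": 255},
    {"dx": 0,"dy": 0,"dz": 0.05,"wx": 0,"wy": 0,"wz": 0,"gripper": 255},
    {"dx": 0,"dy": 0,"dz": 0,"wx": 0,"wy": 0,"wz": 0,"gripper": 255},
    {"dx": 0,"dy": 0,"dz": 0,"wx": 0,"wy": 0,"wz": 0,"gripper": 255},
  ],
)

```text
time: 18.3
tool_pos: [0.655, -0.1825, 0.1912]
ee_rot: [3.072, 0.0, 1.571]
wrist_force: [0.4, 0.3, -1.9]
width: 0.0262
finger_force: 28.8
```

Request:
carry_out(
  deltas=[
    {"dx": 0,"dy": 0,"dz": 0.1,"wx": 0,"wy": 0,"wz": 0,"gripper": 255},
    {"dx": 0,"dy": 0,"dz": 0.05,"wx": 0,"wy": 0,"wz": 0,"gripper": 255},
    {"dx": 0,"dy": 0,"dz": 0,"wx": 0,"wy": 0,"wz": 0,"gripper": 255},
    {"dx": 0,"dy": 0,"dz": 0,"wx": 0,"wy": 0,"wz": 0,"gripper": 255},
  ],
)

```text
time: 18.63
tool_pos: [0.6556, -0.1826, 0.1904]
ee_rot: [3.069, 0.001, 1.571]
wrist_force: [-1.9, 1.2, 6.2]
width: 0.0259
finger_force: 29.1
```

Contact with the tote floor. I'll ease off 1 mm and push towards -x, 10 cm.

Request:
carry_out(
  deltas=[
    {"dx": 0,"dy": -0.2,"dz": -0.06,"wx": 0,"wy": 0,"wz": 0,"gripper": 255},
    {"dx": 0,"dy": -0.25,"dz": -0.017,"wx": 0,"wy": 0,"wz": 0,"gripper": 255},
    {"dx": 0,"dy": -0.25,"dz": -0.017,"wx": 0,"wy": 0,"wz": 0,"gripper": 255},
    {"dx": 0,"dy": -0.25,"dz": -0.017,"wx": 0,"wy": 0,"wz": 0,"gripper": 255},
    {"dx": 0,"dy": -0.25,"dz": -0.017,"wx": 0,"wy": 0,"wz": 0,"gripper": 255},
    {"dx": 0,"dy": -0.25,"dz": -0.017,"wx": 0,"wy": 0,"wz": 0,"gripper": 255},
    {"dx": 0,"dy": -0.25,"dz": -0.017,"wx": 0,"wy": 0,"wz": 0,"gripper": 255},
    {"dx": 0,"dy": -0.25,"dz": -0.017,"wx": 0,"wy": 0,"wz": 0,"gripper": 255},
    {"dx": 0,"dy": -0.25,"dz": -0.017,"wx": 0,"wy": 0,"wz": 0,"gripper": 255},
    {"dx": 0,"dy": -0.25,"dz": -0.017,"wx": 0,"wy": 0,"wz": 0,"gripper": 255},
    {"dx": 0,"dy": -0.25,"dz": -0.017,"wx": 0,"wy": 0,"wz": 0,"gripper": 255},
    {"dx": 0,"dy": -0.25,"dz": -0.017,"wx": 0,"wy": 0,"wz": 0,"gripper": 255},
    {"dx": 0,"dy": -0.25,"dz": -0.017,"wx": 0,"wy": 0,"wz": 0,"gripper": 255},
    {"dx": 0,"dy": -0.25,"dz": -0.017,"wx": 0,"wy": 0,"wz": 0,"gripper": 255},
    {"dx": 0,"dy": -0.25,"dz": -0.017,"wx": 0,"wy": 0,"wz": 0,"gripper": 255},
    {"dx": 0,"dy": -0.25,"dz": -0.017,"wx": 0,"wy": 0,"wz": 0,"gripper": 255},
    {"dx": 0,"dy": -0.25,"dz": -0.017,"wx": 0,"wy": 0,"wz": 0,"gripper": 255},
    {"dx": 0,"dy": -0.25,"dz": -0.017,"wx": 0,"wy": 0,"wz": 0,"gripper": 255},
    {"dx": 0,"dy": -0.25,"dz": -0.017,"wx": 0,"wy": 0,"wz": 0,"gripper": 255},
    {"dx": 0,"dy": 0,"dz": 0,"wx": 0,"wy": 0,"wz": 0,"gripper": 255},
  ],
)

```text
time: 20.3
tool_pos: [0.5606, -0.1828, 0.1903]
ee_rot: [3.069, 0.001, 1.57]
wrist_force: [1.0, 0.1, 5.8]
width: 0.0262
finger_force: 29.2
```

```bash
cat > look.py <<'E'
from h import *
import sys
# white tube blobs: unsaturated bright regions surrounded by green (tote interior) in top + wrist
def tubes(show=None):
    for n in ('top','wrist'):
        c=eyes.get_calibration(n);w=snap(n,(show+'_'+n+'.png') if show else None)
        hsv=cv2.cvtColor(w,cv2.COLOR_RGB2HSV)
        m=((hsv[...,1]<70)&(hsv[...,2]>105)).astype(np.uint8)
        m=cv2.morphologyEx(m,cv2.MORPH_CLOSE,np.ones((3,3)))
        P=[proj(c,q) for q in [(.428,-.045,.01),(.428,-.245,.01),(.708,-.245,.01),(.708,-.045,.01)]]
        k=np.zeros_like(m);cv2.fillConvexPoly(k,np.int32(P),1)
        for b in blobs(m*k,25 if n=='top' else 100): print(n,b,onz(c,*b[0],.02).round(3))
    p,R=tool();o=robot.get_obs();print(p.round(4),np.round(o['ee_rot'],3),np.round(o['wrist_force'],1))
if __name__=='__main__': tubes(sys.argv[1])
E
python3 look.py L9; python3 -c "
import cv2,numpy as np
w=cv2.imread('pics/L9_wrist.png');t=cv2.imread('pics/L9_top.png')
cv2.imwrite('pics/c9.png',np.hstack([w[:,:470],cv2.resize(t[140:245,280:365],(324,420),interpolation=2)]))"
```

```text
top ([328.2, 207.2], [319, 186, 28, 37, 354]) [ 0.513 -0.169  0.02 ]
top ([305.2, 202.1], [298, 197, 16, 11, 111]) [ 0.532 -0.092  0.02 ]
top ([342.8, 222.2], [340, 220, 6, 6, 25]) [ 0.461 -0.216  0.02 ]
wrist ([222.3, 98.8], [192, 56, 61, 87, 3229]) [ 0.531 -0.093  0.02 ]
wrist ([222.3, 212.9], [111, 151, 231, 141, 19076]) [ 0.526 -0.176  0.02 ]
wrist ([111.7, 248.5], [100, 236, 30, 32, 540]) [ 0.441 -0.202  0.02 ]
wrist ([135.6, 266.4], [111, 243, 49, 47, 1276]) [ 0.457 -0.218  0.02 ]
[ 0.5607 -0.1828  0.1903] [3.07e+00 1.00e-03 1.57e+00] [0.5 0.1 7.2]
```

View pics/c9.png

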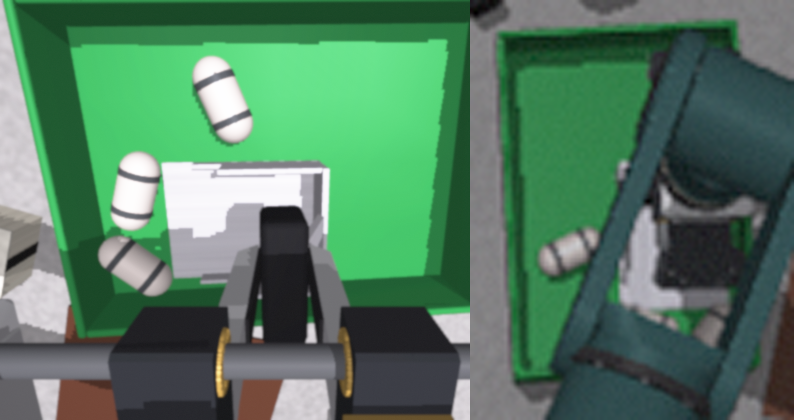

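The wrist view shows two tubes ahead of the lip, at (135,190) and (135,266), and the third at (222,99) off to the side. I'll keep pushing slowly to the end wall.

Request:
carry_out(
  deltas=[
    {"dx": 0,"dy": -0.15,"dz": -0.011,"wx": 0,"wy": 0,"wz": 0,"gripper": 255},
    {"dx": 0,"dy": -0.15,"dz": -0.011,"wx": 0,"wy": 0,"wz": 0,"gripper": 255},
    {"dx": 0,"dy": -0.15,"dz": -0.011,"wx": 0,"wy": 0,"wz": 0,"gripper": 255},
    {"dx": 0,"dy": -0.15,"dz": -0.011,"wx": 0,"wy": 0,"wz": 0,"gripper": 255},
    {"dx": 0,"dy": -0.15,"dz": -0.011,"wx": 0,"wy": 0,"wz": 0,"gripper": 255},
    {"dx": 0,"dy": -0.15,"dz": -0.011,"wx": 0,"wy": 0,"wz": 0,"gripper": 255},
    {"dx": 0,"dy": -0.15,"dz": -0.011,"wx": 0,"wy": 0,"wz": 0,"gripper": 255},
    {"dx": 0,"dy": -0.15,"dz": -0.011,"wx": 0,"wy": 0,"wz": 0,"gripper": 255},
    {"dx": 0,"dy": -0.15,"dz": -0.011,"wx": 0,"wy": 0,"wz": 0,"gripper": 255},
    {"dx": 0,"dy": -0.15,"dz": -0.011,"wx": 0,"wy": 0,"wz": 0,"gripper": 255},
    {"dx": 0,"dy": -0.15,"dz": -0.011,"wx": 0,"wy": 0,"wz": 0,"gripper": 255},
    {"dx": 0,"dy": -0.15,"dz": -0.011,"wx": 0,"wy": 0,"wz": 0,"gripper": 255},
    {"dx": 0,"dy": 0,"dz": 0,"wx": 0,"wy": 0,"wz": 0,"gripper": 255},
  ],
)

```text
time: 21.48
tool_pos: [0.525, -0.1827, 0.1903]
ee_rot: [3.069, 0.001, 1.57]
wrist_force: [1.8, -1.0, 5.9]
width: 0.0255
finger_force: 29.1
```

```bash
cat > look2.py <<'E'
# print coarse classification map of the wrist image around scoop: g=green, #=white/grey bright, .=dark
from h import *
import sys
n=sys.argv[1];c=eyes.get_calibration('wrist');w=snap('wrist',n+'_wrist.png')
hsv=cv2.cvtColor(w,cv2.COLOR_RGB2HSV)
u0,u1,v0,v1=map(int,sys.argv[2:6])
for v in range(v0,v1,8):
    print('%3d '%v+''.join('g' if hsv[v,u,1]>90 and 40<hsv[v,u,0]<90 else ('#' if hsv[v,u,2]>190 else '+' if hsv[v,u,2]>130 else '-' if hsv[v,u,2]>80 else '.') for u in range(u0,u1,5)))
p,R=tool();o=robot.get_obs();print(p.round(4),np.round(o['ee_rot'],3),np.round(o['wrist_force'],1))
E
python3 look2.py L10 100 350 130 300
```

```text
130 ggggggggggggggggggggggggggggggggg-+######ggggggggg
138 gggggggggggggggggggggggggggggggggg-+###+gggggggggg
146 ggggggggg###+ggggggggggggggggggggggggggggggggggggg
154 ggggggg#######+ggggggggggggggggggggggggggggggggggg
162 +gggggg#######++###++++++++++++++++-+---+--++ggggg
170 #gggggg-------+########+######################gggg
178 #gggggg##################################++--#gggg
186 #+ggggg+#######+#########################++--#gggg
194 ##ggggg-#######+#########################++--#gggg
202 ##gggggg#######-#########################++--#gggg
210 ##gggggg-----+++###########+++++-........++--#gggg
218 ##+gggggg#################++++++.........-+--#gggg
226 ###ggggggggg+g############++++++..........+-+#gggg
234 +++ggggggg+##++-+++#####++++++++..........-++#gggg
242 -++gggggg-###+++-+++++++++++++++-.........++-+gggg
250 ++-+ggggg-+##++-.+++++++++++++--..........-+++gggg
258 ++-+ggggg-+--+++++++++++++++++--...........++++ggg
266 -+++gggggg+###+++-+++++++++----............----+gg
274 +--+-ggggg++##+++-+++----------............-----gg
282 ++++-ggggg-+##+++.gg++++++-----.............-----g
290 ++-++gggggg....-+-ggggggg-----..-...........-----g
298 ++---gggggg-++++-ggggggg------..-.........g.------
[ 0.525  -0.1827  0.1903] [3.069e+00 1.000e-03 1.570e+00] [ 2.  -0.3  6.6]
```

The two tubes lie end to end along the lip. Pushing the last stretch.

Request:
carry_out(
  deltas=[
    {"dx": 0,"dy": -0.12,"dz": -0.009,"wx": 0,"wy": 0,"wz": 0,"gripper": 255},
    {"dx": 0,"dy": -0.12,"dz": -0.009,"wx": 0,"wy": 0,"wz": 0,"gripper": 255},
    {"dx": 0,"dy": -0.12,"dz": -0.009,"wx": 0,"wy": 0,"wz": 0,"gripper": 255},
    {"dx": 0,"dy": -0.12,"dz": -0.009,"wx": 0,"wy": 0,"wz": 0,"gripper": 255},
    {"dx": 0,"dy": -0.12,"dz": -0.009,"wx": 0,"wy": 0,"wz": 0,"gripper": 255},
    {"dx": 0,"dy": -0.12,"dz": -0.009,"wx": 0,"wy": 0,"wz": 0,"gripper": 255},
    {"dx": 0,"dy": 0,"dz": 0,"wx": 0,"wy": 0,"wz": 0,"gripper": 255},
  ],
)

```text
time: 22.12
tool_pos: [0.5123, -0.1825, 0.1911]
ee_rot: [3.063, 0.001, 1.571]
wrist_force: [7.0, 0.1, 5.3]
width: 0.0258
finger_force: 29.3
```

```bash
python3 look2.py L11 100 350 130 300
```

```text
130 ####ggggggggggggggggggggggggggggggggg-######gggggg
138 ####gggggggggggggggggggggggggggggggggg+####ggggggg
146 ####gggggggg####gggggggggggggggggggggggggggggggggg
154 ####+ggggg-#######gggggggggggggggggggggggggggggggg
162 #####ggggg+#######+ggg+g+++++++++++++++++++++ggggg
170 #####ggggg.------++###########################gggg
178 #####gggggg##############################++--#gggg
186 #####+ggggg##############################++--#gggg
194 ######ggggg##############################++--#gggg
202 ######ggggg+######++##########++#########++--#gggg
210 ######gggggg----++########++++++-........++--#gggg
218 +######ggggg+#############++++++.........++-+#gggg
226 +##+###ggggggg#++#########++++++..........+++#gggg
234 +++++##gggggg-+++++####+++++++++..........+++#gggg
242 +++++++ggggg-+###+++++++++++++++..........++++gggg
250 ++++++++ggggg+###+-.++++++++++--..........-+++gggg
258 ++++++++ggggg+++++++++++++++++--...........++++ggg
266 ++++++++ggggg+####+++++++++-+--............----+gg
274 ++++++++ggggg+####+++++--------............-----gg
282 +++++++++gggg-####++.+++++-----.............-----g
290 +++++++++ggggg-..--+-gggg-----..-...........-----g
298 +++++++++gggggg++++ggggg------..-.........g.------
[ 0.5124 -0.1825  0.191 ] [3.063e+00 1.000e-03 1.571e+00] [7.7 1.1 5.5]
```

Request:
carry_out(
  deltas=[
    {"dx": 0,"dy": -0.12,"dz": -0.009,"wx": 0,"wy": 0,"wz": 0,"gripper": 255},
    {"dx": 0,"dy": -0.12,"dz": -0.009,"wx": 0,"wy": 0,"wz": 0,"gripper": 255},
    {"dx": 0,"dy": -0.12,"dz": -0.009,"wx": 0,"wy": 0,"wz": 0,"gripper": 255},
    {"dx": 0,"dy": 0,"dz": 0,"wx": 0,"wy": 0,"wz": 0,"gripper": 255},
  ],
)

```text
time: 22.5
tool_pos: [0.5084, -0.1825, 0.1934]
ee_rot: [3.052, 0.002, 1.571]
wrist_force: [13.1, 1.7, 5.8]
width: 0.0264
finger_force: 31.1
```

```bash
python3 look2.py L12 130 260 130 300
```

```text
130 gggggggggggggggggggggggggg
138 gggggggggggggggggggggggggg
146 ggggggg###+ggggggggggggggg
154 ggggg+######+ggggggggggggg
162 ggggg#######++g+++++++++++
170 ggggg------++#############
178 ggggg+####################
186 +gggg-####################
194 #ggggg####################
202 #ggggg#######-############
210 #ggggg---+++########++++++
218 #+ggggg############+++++++
226 ##ggggggg#++########++++++
234 ##gggggg+++++####+++++++++
242 ++ggggg++###++-+++++++++++
250 ++-gggg.++++-..++++++++---
258 +++gggg-+++++++++++++++---
266 +++gggg-+###+++++++++----.
274 +++ggggg+####++----------.
282 +++-gggg+###++.-++++-----.
290 +++-gggg----+++gggg-----..
298 ++++gggggg+++-gggg------..
[ 0.5085 -0.1825  0.1934] [3.052e+00 2.000e-03 1.571e+00] [14.3  1.7  6.4]
```

The lip has reached the wall and the tubes' centres are over the blade. Now I'll tilt the lip up about 35° around the back corner so they roll into the pan, lifting slightly.

Request:
carry_out(
  deltas=[
    {"dx": 0,"dy": 0.46,"dz": -0.06,"wx": 0.42,"wy": 0,"wz": 0,"gripper": 255},
    {"dx": 0,"dy": 0.46,"dz": -0.1,"wx": 0.42,"wy": 0,"wz": 0,"gripper": 255},
    {"dx": 0,"dy": 0.46,"dz": -0.14,"wx": 0.42,"wy": 0,"wz": 0,"gripper": 255},
    {"dx": 0,"dy": 0.46,"dz": -0.14,"wx": 0.42,"wy": 0,"wz": 0,"gripper": 255},
    {"dx": 0,"dy": 0.46,"dz": -0.14,"wx": 0.42,"wy": 0,"wz": 0,"gripper": 255},
    {"dx": 0,"dy": 0.46,"dz": -0.14,"wx": 0.42,"wy": 0,"wz": 0,"gripper": 255},
    {"dx": 0,"dy": 0.46,"dz": -0.14,"wx": 0.42,"wy": 0,"wz": 0,"gripper": 255},
    {"dx": 0,"dy": 0.46,"dz": -0.14,"wx": 0.42,"wy": 0,"wz": 0,"gripper": 255},
    {"dx": 0,"dy": 0.46,"dz": -0.14,"wx": 0.42,"wy": 0,"wz": 0,"gripper": 255},
    {"dx": 0,"dy": 0.46,"dz": -0.14,"wx": 0.42,"wy": 0,"wz": 0,"gripper": 255},
    {"dx": 0,"dy": 0.46,"dz": -0.14,"wx": 0.42,"wy": 0,"wz": 0,"gripper": 255},
    {"dx": 0,"dy": 0.46,"dz": -0.14,"wx": 0.42,"wy": 0,"wz": 0,"gripper": 255},
    {"dx": 0,"dy": 0,"dz": 0,"wx": 0,"wy": 0,"wz": 0,"gripper": 255},
    {"dx": 0,"dy": 0,"dz": 0,"wx": 0,"wy": 0,"wz": 0,"gripper": 255},
  ],
)

```text
time: 23.72
tool_pos: [0.6158, -0.1823, 0.1928]
ee_rot: [-2.601, -0.002, 1.571]
wrist_force: [0.3, -0.4, -3.7]
width: 0.0257
finger_force: 30.2
```

```bash
python3 look2.py L13 100 350 90 300; python3 look.py L13b
```

```text
90 ##############ggggggggggggggggggggggg+######+ggggg
 98 ##############ggggggggggggggggggggggg########ggggg
106 ##############gggggggggggggggggggggggg#######+gggg
114 ##############gggggggggggggggggggggggg#####+--gggg
122 +++###########ggggggggggggggggggggggggg+-+####gggg
130 ++++++++++#####gggggggggggggggggggggggg#######gggg
138 +++++++++++++##ggggggggggggggggggggggggg####+ggggg
146 +++++++++++++++ggggggggggggggggggggggggggggggggggg
154 +++++++++++++++ggggggggggggggggggggggggggggggggggg
162 ++++++++++++++######++++++++++++++++++++++++++gggg
170 +++###++++++++++##--++#########################ggg
178 +++#####++++++###+.#####+###################+##ggg
186 +++########+++###-+######+.++++++++#########+##ggg
194 +++##########++#--#######.+++++++++++++#####+##ggg
202 #############++++++#####--#++++++++++++++++#+##ggg
210 #############+++++++++++.#+++++++........++++##ggg
218 #############..+++++++++++++++++.........+++--+ggg
226 ############++++++++++++++++++++..........+---+ggg
234 ############++++++++++++++++++++..........----+ggg
242 ##############+#+++++++++++++++#..........----+ggg
250 ################++++++++++++++++..........---++ggg
258 ################++++++++++++++++...........----ggg
266 ################++++++++++++++--...........-----gg
274 #################+++++---------............-----gg
282 ####################gggggg-----.............-----g
290 ###################+-----------.............-----g
298 ###################+----------..g.........g.------
[ 0.6156 -0.1825  0.1944] [-2.603e+00 -1.000e-03  1.571e+00] [-0.3 -0.  -2.7]
top ([341.0, 200.7], [339, 197, 6, 11, 36]) [ 0.534 -0.213  0.02 ]
wrist ([305.3, 102.1], [281, 63, 50, 79, 2600]) [ 0.531 -0.094  0.02 ]
wrist ([276.2, 205.4], [216, 160, 126, 124, 8710]) [ 0.504 -0.18   0.02 ]
[ 0.6156 -0.1826  0.1966] [-2.606 -0.     1.57 ] [ 1.9 -0.5 -3.3]
```

Run:
```python
from h import *
s=snap('side','s13.png')
w=cv2.imread('pics/L13_wrist.png')
cv2.imwrite('pics/c13.png',np.hstack([w[60:360,80:400],cv2.resize(s[190:330,240:440],(429,300),interpolation=2)[:,:,::-1]]))
```

```text
(no output)
```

View pics/c13.png

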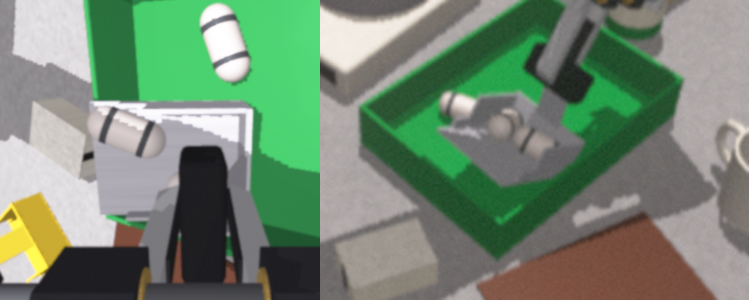

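The second-to-last picture shows both tubes in the pan: one behind the bar and one along the +y side wall. The third is in the tote at (225,40) in the crop. Lifting straight up.

Request:
carry_out(
  deltas=[
    {"dx": 0,"dy": 0,"dz": 0,"wx": 0.4,"wy": 0,"wz": 0,"gripper": 255},
    {"dx": 0,"dy": -0.2,"dz": -0.3,"wx": 0,"wy": 0,"wz": 0,"gripper": 255},
    {"dx": 0,"dy": -0.4,"dz": -0.6,"wx": 0,"wy": 0,"wz": 0,"gripper": 255},
    {"dx": 0,"dy": -0.55,"dz": -0.83,"wx": 0,"wy": 0,"wz": 0,"gripper": 255},
    {"dx": 0,"dy": -0.55,"dz": -0.83,"wx": 0,"wy": 0,"wz": 0,"gripper": 255},
    {"dx": 0,"dy": -0.55,"dz": -0.83,"wx": 0,"wy": 0,"wz": 0,"gripper": 255},
    {"dx": 0,"dy": -0.55,"dz": -0.83,"wx": 0,"wy": 0,"wz": 0,"gripper": 255},
    {"dx": 0,"dy": -0.55,"dz": -0.83,"wx": 0,"wy": 0,"wz": 0,"gripper": 255},
    {"dx": 0,"dy": -0.4,"dz": -0.6,"wx": 0,"wy": 0,"wz": 0,"gripper": 255},
    {"dx": 0,"dy": -0.2,"dz": -0.3,"wx": 0,"wy": 0,"wz": 0,"gripper": 255},
    {"dx": 0,"dy": 0,"dz": 0,"wx": 0,"wy": 0,"wz": 0,"gripper": 255},
  ],
)

```text
time: 24.83
tool_pos: [0.6158, -0.1825, 0.3438]
ee_rot: [-2.566, 0.002, 1.57]
wrist_force: [-0.6, -0.1, -3.0]
width: 0.0256
finger_force: 29.3
```

```bash
python3 look.py L14
python3 - <<'E'
from h import *
p,R=tool();print('down in tool',R.T@[0,0,-1]);print('lip',p+R@[0,-.091,.1837])
E
```

```text
top ([346.1, 192.1], [343, 189, 7, 8, 48]) [ 0.563 -0.232  0.02 ]
wrist ([377.7, 105.0], [361, 78, 35, 55, 1328]) [ 0.531 -0.094  0.02 ]
wrist ([316.9, 190.1], [300, 160, 34, 64, 1767]) [ 0.458 -0.2    0.02 ]
[ 0.6159 -0.1825  0.3399] [-2.56   0.     1.571] [ 0.5 -0.5 -4. ]
down in tool [2.30527244e-04 5.49288883e-01 8.35632497e-01]
lip [ 0.43895233 -0.18253887  0.23633519]
```

Now I swing the lip round to +y about the vertical.

Request:
carry_out(
  deltas=[
    {"dx": 0,"dy": 0,"dz": 0,"wx": 0,"wy": 0.25,"wz": 0.39,"gripper": 255},
    {"dx": 0,"dy": 0,"dz": 0,"wx": 0,"wy": 0.51,"wz": 0.78,"gripper": 255},
    {"dx": 0,"dy": 0,"dz": 0,"wx": 0,"wy": 0.51,"wz": 0.78,"gripper": 255},
    {"dx": 0,"dy": 0,"dz": 0,"wx": 0,"wy": 0.51,"wz": 0.78,"gripper": 255},
    {"dx": 0,"dy": 0,"dz": 0,"wx": 0,"wy": 0.51,"wz": 0.78,"gripper": 255},
    {"dx": 0,"dy": 0,"dz": 0,"wx": 0,"wy": 0.51,"wz": 0.78,"gripper": 255},
    {"dx": 0,"dy": 0,"dz": 0,"wx": 0,"wy": 0.51,"wz": 0.78,"gripper": 255},
    {"dx": 0,"dy": 0,"dz": 0,"wx": 0,"wy": 0.51,"wz": 0.78,"gripper": 255},
    {"dx": 0,"dy": 0,"dz": 0,"wx": 0,"wy": 0.51,"wz": 0.78,"gripper": 255},
    {"dx": 0,"dy": 0,"dz": 0,"wx": 0,"wy": 0.51,"wz": 0.78,"gripper": 255},
    {"dx": 0,"dy": 0,"dz": 0,"wx": 0,"wy": 0.51,"wz": 0.78,"gripper": 255},
    {"dx": 0,"dy": 0,"dz": 0,"wx": 0,"wy": 0.51,"wz": 0.78,"gripper": 255},
    {"dx": 0,"dy": 0,"dz": 0,"wx": 0,"wy": 0.51,"wz": 0.78,"gripper": 255},
    {"dx": 0,"dy": 0,"dz": 0,"wx": 0,"wy": 0.51,"wz": 0.78,"gripper": 255},
    {"dx": 0,"dy": 0,"dz": 0,"wx": 0,"wy": 0.25,"wz": 0.39,"gripper": 255},
    {"dx": 0,"dy": 0,"dz": 0,"wx": 0,"wy": 0,"wz": 0,"gripper": 255},
    {"dx": 0,"dy": 0,"dz": 0,"wx": 0,"wy": 0,"wz": 0,"gripper": 255},
  ],
)

```text
time: 26.35
tool_pos: [0.6152, -0.1827, 0.3381]
ee_rot: [-2.563, 0.008, 0.007]
wrist_force: [0.6, -0.5, -3.7]
width: 0.0255
finger_force: 29.3
```

```bash
cat > pt.py <<'E'
from h import *
p,R=tool();o=robot.get_obs()
print('R',R.round(3).tolist(),'q',np.round(o['joint_positions'],2));print('tcp',p.round(4),'lip',(p+R@[-.003,-.091,.1837]).round(4),'back',(p+R@[-.003,.029,.1837]).round(4),'grip',(p+R@[0,-.006,.0857]).round(4))
E
python3 pt.py; python3 look2.py L15 80 350 90 300
```

```text
R [[1.0, 0.001, -0.01], [0.007, -0.837, 0.547], [-0.008, -0.547, -0.837]] q [-0.56  0.42  0.97  0.54  2.03  1.18]
tcp [ 0.6152 -0.1827  0.3381] lip [ 0.6102 -0.006   0.2341] back [ 0.6104 -0.1064  0.1685] grip [ 0.6143 -0.1307  0.2696]
 90 ######################################################
 98 ##############################################+ggggggg
106 ########+++####################################ggggggg
114 #########+++#########################++++######ggggggg
122 ##########+++#########+----+#########+++++#####ggggggg
130 ###########+++##+-----++------+######+++-+#####ggggggg
138 +##########++++-----+++##+------#####+++++#####ggggggg
146 +##########--+------+######------#####++++#####ggggggg
154 ##########++++-----++#######------####++++#####ggggggg
162 #############-----######+++++++++++++++++++++++++-gggg
170 #############-----#################################ggg
178 #############----+##################+######-+##++##ggg
186 #############+....-#################-#######-##++##ggg
194 ---###########.....#################-#######-+#++##ggg
202 ...+##########+...+#################+-######+.+++##ggg
210 ...++##########----##################........#+++#+ggg
218 ...-+###########---#################-........+#+--+ggg
226 ....++###########--#################..........#----ggg
234 ....++#############+################..........-----ggg
242 ....-+##############################-.........-----gg-
250 ....-+###########################+++..........-----gg+
258 .....++#########################+++-...........-+++gg+
266 .---+++########################++++-...........++++-gg
274 #####++###################++++++++-............+++++gg
282 ##############################-----............-+++++g
290 #############################+-----.............+----g
298 #######################++++++-----..+.........-.------
[ 0.6156 -0.1825  0.3381] [-2.562  0.007  0.007] [ 0.1 -1.1 -3.3]
```

A tube shows in the pan at the back, (260–310,178–260). Moving the lip over the basket.

Request:
carry_out(
  deltas=[
    {"dx": -0.12,"dy": -0.12,"dz": 0.34,"wx": 0,"wy": 0,"wz": 0,"gripper": 255},
    {"dx": -0.12,"dy": -0.25,"dz": 0.68,"wx": 0,"wy": 0,"wz": 0,"gripper": 255},
    {"dx": -0.12,"dy": -0.25,"dz": 0.68,"wx": 0,"wy": 0,"wz": 0,"gripper": 255},
    {"dx": -0.12,"dy": -0.25,"dz": 0.68,"wx": 0,"wy": 0,"wz": 0,"gripper": 255},
    {"dx": -0.12,"dy": -0.25,"dz": 0.68,"wx": 0,"wy": 0,"wz": 0,"gripper": 255},
    {"dx": -0.12,"dy": -0.25,"dz": 0.68,"wx": 0,"wy": 0,"wz": 0,"gripper": 255},
    {"dx": -0.12,"dy": -0.25,"dz": 0.68,"wx": 0,"wy": 0,"wz": 0,"gripper": 255},
    {"dx": -0.12,"dy": -0.25,"dz": 0.68,"wx": 0,"wy": 0,"wz": 0,"gripper": 255},
    {"dx": 0,"dy": -0.12,"dz": 0.34,"wx": 0,"wy": 0,"wz": 0,"gripper": 255},
    {"dx": 0,"dy": 0,"dz": 0,"wx": 0,"wy": 0,"wz": 0,"gripper": 255},
    {"dx": 0,"dy": 0,"dz": 0,"wx": 0,"wy": 0,"wz": 0,"gripper": 255},
  ],
)

```text
time: 27.32
tool_pos: [0.596, -0.0894, 0.2697]
ee_rot: [-2.563, 0.005, 0.007]
wrist_force: [0.2, -0.2, -4.2]
width: 0.0256
finger_force: 29.3
```

Request:
carry_out(
  deltas=[
    {"dx": 0,"dy": -0.56,"dz": -0.26,"wx": -0.5,"wy": 0,"wz": 0,"gripper": 255},
    {"dx": 0,"dy": -0.56,"dz": -0.26,"wx": -0.5,"wy": 0,"wz": 0,"gripper": 255},
    {"dx": 0,"dy": -0.56,"dz": -0.26,"wx": -0.5,"wy": 0,"wz": 0,"gripper": 255},
    {"dx": 0,"dy": -0.56,"dz": -0.26,"wx": -0.5,"wy": 0,"wz": 0,"gripper": 255},
    {"dx": 0,"dy": -0.56,"dz": -0.26,"wx": -0.5,"wy": 0,"wz": 0,"gripper": 255},
    {"dx": 0,"dy": -0.56,"dz": -0.26,"wx": -0.5,"wy": 0,"wz": 0,"gripper": 255},
    {"dx": 0,"dy": 0,"dz": 0,"wx": 0,"wy": 0,"wz": 0,"gripper": 255},
    {"dx": 0,"dy": 0,"dz": 0,"wx": 0,"wy": 0,"wz": 0,"gripper": 255},
  ],
)

```text
time: 27.98
tool_pos: [0.5964, -0.0415, 0.3276]
ee_rot: [-2.922, 0.002, 0.007]
wrist_force: [0.2, -0.9, -4.9]
width: 0.0258
finger_force: 29.0
```

```bash
python3 pt.py; python3 look2.py L16 80 350 60 300
python3 - <<'E'
from h import *
c=eyes.get_calibration('wrist');p,R=tool()
print('lip px',[np.round(proj(c,p+R@[s-.003,-.091,.1837])) for s in(-.048,.048)],'knob px',proj(c,[.589,.141,.145]))
E
```

```text
R [[1.0, 0.007, -0.003], [0.007, -0.976, 0.218], [-0.002, -0.218, -0.976]] q [-0.25  0.21  1.2   0.22  1.79  1.35]
tcp [ 0.5964 -0.0415  0.3276] lip [0.5921 0.0873 0.1682] back [ 0.5929 -0.0298  0.142 ] grip [ 0.596  -0.017   0.2453]
 60 ##################################################+-+#
 68 ######################################################
 76 ####################################################gg
 84 ####################################################gg
 92 #####################################+##############gg
100 #####################################--+############gg
108 ################++++++++#############+--+###########gg
116 #########+--...--++##-----+##########+--+###########gg
124 #######-....-+++++++#+##----++######++--+###########gg
132 #####+.....-++++##########----+#######--+###########gg
140 +###-.....-+++#############-----+#####---###########gg
148 ###+....--++################+----+####+--+##########gg
156 ###-..-.-+++#################-----+###+--+##########gg
164 ##+-.----++##################+-------------------+#+gg
172 ##+-------+####+--##################
[... 392 characters left out ...]
#####################-.........---++-gg
236 #######--------+####################-.........---++ggg
244 ########+---------+#################-.........---++ggg
252 ##########+--------+############++++...........----ggg
260 #############+------############+++-...........----ggg
268 ###############################++++............-----gg
276 #####################++-++++++-----............-----gg
284 #####################-....+.##-----.............-----g
292 ######################....++#+----..-...........-----g
[ 0.5961 -0.0423  0.3262] [-2.922  0.004  0.006] [ 0.   0.4 -3.6]
lip px [array([177., 274.]), array([166., 162.])] knob px (np.float64(130.32815145782882), np.float64(211.99753850202944))
```

Run:
```python
from h import *
c=eyes.get_calibration('wrist');w=snap('wrist','w17.png');p,R=tool()
g=w.max(2)
for b in blobs((g<75).astype(np.uint8),100,(90,90,220,300)): print(b,onz(c,*b[0],.13).round(4))
print('pred knob bottom/top',proj(c,[.589,.141,.115]),proj(c,[.589,.141,.145]),'rim',[np.round(proj(c,[.589+.086*np.cos(a),.141+.086*np.sin(a),.1])) for a in (0,1.57,3.14)])
print(p)
t=snap('top','t17.png');ct=eyes.get_calibration('top');gt=t.max(2)
print('top knob pred',proj(ct,[.589,.141,.145]))
for b in blobs((gt<60).astype(np.uint8),8,(215,160,255,210)): print(b,onz(ct,*b[0],.145).round(4))
```

```text
([136.3, 201.3], [114, 184, 46, 37, 1213]) [0.595  0.1446 0.13  ]
([195.6, 286.7], [185, 277, 22, 21, 342]) [0.5115 0.0898 0.13  ]
pred knob bottom/top (np.float64(149.6165119801364), np.float64(203.66043681290932)) (np.float64(130.32815145782882), np.float64(211.99753850202944)) rim [array([149., 114.]), array([ 87., 195.]), array([166., 275.])]
[ 0.5959533  -0.04275067  0.32537115]
top knob pred (np.float64(232.18863692403846), np.float64(179.84950383041598))
([219.9, 163.2], [215, 160, 14, 10, 39]) [0.6433 0.1791 0.145 ]
([244.8, 161.0], [241, 160, 8, 4, 13]) [0.6485 0.1007 0.145 ]
([232.3, 179.1], [228, 175, 9, 10, 65]) [0.5914 0.1406 0.145 ]
([236.6, 186.7], [231, 182, 10, 8, 23]) [0.5669 0.1275 0.145 ]
([241.2, 205.3], [225, 198, 30, 12, 43]) [0.5078 0.1139 0.145 ]
```

The basket is unmoved, and the lip is about 57 mm short of the knob axis as planned. Levelling, lowering 5 cm, then starting the pour.

Request:
carry_out(
  deltas=[
    {"dx": 0.1,"dy": -0.56,"dz": -0.26,"wx": -0.5,"wy": 0,"wz": 0,"gripper": 255},
    {"dx": 0,"dy": -0.56,"dz": -0.26,"wx": -0.5,"wy": 0,"wz": 0,"gripper": 255},
    {"dx": 0,"dy": 0.05,"dz": 0.6,"wx": 0,"wy": 0,"wz": 0,"gripper": 255},
    {"dx": 0,"dy": 0.05,"dz": 0.6,"wx": 0,"wy": 0,"wz": 0,"gripper": 255},
    {"dx": 0,"dy": 0.05,"dz": 0.6,"wx": 0,"wy": 0,"wz": 0,"gripper": 255},
    {"dx": 0,"dy": 0.05,"dz": 0.6,"wx": 0,"wy": 0,"wz": 0,"gripper": 255},
    {"dx": 0,"dy": -0.56,"dz": -0.26,"wx": -0.5,"wy": 0,"wz": 0,"gripper": 255},
    {"dx": 0,"dy": -0.56,"dz": -0.26,"wx": -0.5,"wy": 0,"wz": 0,"gripper": 255},
    {"dx": 0,"dy": -0.56,"dz": -0.26,"wx": -0.5,"wy": 0,"wz": 0,"gripper": 255},
    {"dx": 0,"dy": -0.56,"dz": -0.26,"wx": -0.5,"wy": 0,"wz": 0,"gripper": 255},
    {"dx": 0,"dy": -0.56,"dz": -0.26,"wx": -0.5,"wy": 0,"wz": 0,"gripper": 255},
    {"dx": 0,"dy": 0,"dz": 0,"wx": 0,"wy": 0,"wz": 0,"gripper": 255},
    {"dx": 0,"dy": 0,"dz": 0,"wx": 0,"wy": 0,"wz": 0,"gripper": 255},
  ],
)

```text
time: 29.22
tool_pos: [0.5972, 0.0356, 0.3149]
ee_rot: [2.942, 0.008, 0.007]
wrist_force: [0.4, 0.1, -2.6]
width: 0.0256
finger_force: 29.8
```

```bash
python3 pt.py
```

```text
R [[1.0, 0.008, -0.006], [0.007, -0.98, -0.198], [-0.008, 0.198, -0.98]] q [ 0.05  0.21  1.22 -0.2   1.73  1.58]
tcp [0.5972 0.0356 0.3149] lip [0.5923 0.0884 0.1169] back [ 0.5933 -0.0293  0.1407] grip [0.5966 0.0245 0.2297]
```

Lip at (0.592, 0.088, 0.117), tilted 11°. Pouring on to about 45°.

Request:
carry_out(
  deltas=[
    {"dx": 0,"dy": -0.56,"dz": -0.26,"wx": -0.5,"wy": 0,"wz": 0,"gripper": 255},
    {"dx": 0,"dy": -0.56,"dz": -0.26,"wx": -0.5,"wy": 0,"wz": 0,"gripper": 255},
    {"dx": 0,"dy": -0.56,"dz": -0.26,"wx": -0.5,"wy": 0,"wz": 0,"gripper": 255},
    {"dx": 0,"dy": -0.56,"dz": -0.26,"wx": -0.5,"wy": 0,"wz": 0,"gripper": 255},
    {"dx": 0,"dy": -0.56,"dz": -0.26,"wx": -0.5,"wy": 0,"wz": 0,"gripper": 255},
    {"dx": 0,"dy": -0.56,"dz": -0.26,"wx": -0.5,"wy": 0,"wz": 0,"gripper": 255},
    {"dx": 0,"dy": -0.56,"dz": -0.26,"wx": -0.5,"wy": 0,"wz": 0,"gripper": 255},
    {"dx": 0,"dy": -0.56,"dz": -0.26,"wx": -0.5,"wy": 0,"wz": 0,"gripper": 255},
    {"dx": 0,"dy": -0.56,"dz": -0.26,"wx": -0.5,"wy": 0,"wz": 0,"gripper": 255},
    {"dx": 0,"dy": -0.56,"dz": -0.26,"wx": -0.5,"wy": 0,"wz": 0,"gripper": 255},
    {"dx": 0,"dy": 0,"dz": 0,"wx": 0,"wy": 0,"wz": 0,"gripper": 255},
    {"dx": 0,"dy": 0,"dz": 0,"wx": 0,"wy": 0,"wz": 0,"gripper": 255},
    {"dx": 0,"dy": 0,"dz": 0,"wx": 0,"wy": 0,"wz": 0,"gripper": 255},
    {"dx": 0,"dy": 0,"dz": 0,"wx": 0,"wy": 0,"wz": 0,"gripper": 255},
    {"dx": 0,"dy": 0,"dz": 0,"wx": 0,"wy": 0,"wz": 0,"gripper": 255},
  ],
)

```text
time: 30.47
tool_pos: [0.5971, 0.1553, 0.3138]
ee_rot: [2.342, 0.003, 0.004]
wrist_force: [-1.1, 1.1, -3.2]
width: 0.025
finger_force: 29.8
```

```bash
python3 pt.py; python3 look2.py L18 80 350 60 300
```

```text
R [[1.0, 0.004, 0.001], [0.004, -0.697, -0.717], [-0.003, 0.717, -0.697]] q [ 0.43  0.41  1.11 -0.76  1.91  1.84]
tcp [0.5971 0.1553 0.3138] lip [0.5938 0.087  0.1205] back [0.5943 0.0034 0.2066] grip [0.5971 0.0981 0.2498]
 60 #######################++++#########+++++#############
 68 ######################################################
 76 ######################################################
 84 ##########################ggggggggggggggggggggg#######
 92 ##########################gggggggggggggggggggggggggggg
100 ##########################gggggggggggggggggggggggggggg
108 ##########################gggggggggggggggggggggggggggg
116 -++#######################+ggggggggggggggggggggggggggg
124 ++++----+#################+ggggggggggggggggggggggggggg
132 ##+++++----+#+############+ggggggggggggggggggggggggggg
140 #########+----#############ggggggggggggggggggggggggggg
148 ###########+----###########ggggggggggggggggggggggggggg
156 #############----+#########gggggggggggggggggggggggggg#
164 #-############--+############++++++++++++++++++++-ggg#
172 -############++--########+++##################
[... 253 characters left out ...]
##########++--######+++++++#####+........++-+#ggg-
220 #......+######++--####+++++++++#####-........-++##ggg-
228 ..........#####+--####+++++++++#++++-.........+###ggg-
236 ...........#+++---####++++++++++++++-.........+###ggg-
244 ...........++++---++++++++++++++++++-.........####ggg-
252 #.........-+++-----+++++++++++++++--..........-++++gg-
260 ++-......++++------+++++++++++++--++...........+---gg-
268 ++##+.-++++--------++++++++++++-----...........++--+##
276 +#####+-++--------+++####----+-----............-+---##
284 #####+++--------++###########g-----.............----+#
292 -##++----------+#############------.-...........-----#
[0.597  0.1556 0.3137] [2.342 0.003 0.004] [ 0.6  0.2 -3. ]
```

The pan looks empty. Raising it and levelling out, then I'll check the basket.

Request:
carry_out(
  deltas=[
    {"dx": 0,"dy": 0.7,"dz": -0.7,"wx": 0,"wy": 0,"wz": 0,"gripper": 255},
    {"dx": 0,"dy": 0.7,"dz": -0.7,"wx": 0,"wy": 0,"wz": 0,"gripper": 255},
    {"dx": 0,"dy": 0.7,"dz": -0.7,"wx": 0,"wy": 0,"wz": 0,"gripper": 255},
    {"dx": 0,"dy": 0.7,"dz": -0.7,"wx": 0,"wy": 0,"wz": 0,"gripper": 255},
    {"dx": 0,"dy": 0,"dz": 0,"wx": 1,"wy": 0,"wz": 0,"gripper": 255},
    {"dx": 0,"dy": 0.5,"dz": 0,"wx": 1,"wy": 0,"wz": 0,"gripper": 255},
    {"dx": 0,"dy": 1,"dz": 0,"wx": 1,"wy": 0,"wz": 0,"gripper": 255},
    {"dx": 0,"dy": 1,"dz": 0,"wx": 1,"wy": 0,"wz": 0,"gripper": 255},
    {"dx": 0,"dy": 1,"dz": 0,"wx": 1,"wy": 0,"wz": 0,"gripper": 255},
    {"dx": 0,"dy": 1,"dz": 0,"wx": 1,"wy": 0,"wz": 0,"gripper": 255},
    {"dx": 0,"dy": 1,"dz": 0,"wx": 0,"wy": 0,"wz": 0,"gripper": 255},
    {"dx": 0,"dy": 1,"dz": 0,"wx": 0,"wy": 0,"wz": 0,"gripper": 255},
    {"dx": 0,"dy": 1,"dz": 0,"wx": 0,"wy": 0,"wz": 0,"gripper": 255},
    {"dx": 0,"dy": 1,"dz": 0,"wx": 0,"wy": 0,"wz": 0,"gripper": 255},
    {"dx": 0,"dy": 1,"dz": 0,"wx": 0,"wy": 0,"wz": 0,"gripper": 255},
    {"dx": 0,"dy": 1,"dz": 0,"wx": 0,"wy": 0,"wz": 0,"gripper": 255},
    {"dx": 0,"dy": 0,"dz": 0,"wx": 0,"wy": 0,"wz": 0,"gripper": 255},
    {"dx": 0,"dy": 0,"dz": 0,"wx": 0,"wy": 0,"wz": 0,"gripper": 255},
  ],
)

```text
time: 32.02
tool_pos: [0.598, -0.0444, 0.438]
ee_rot: [3.06, 0.004, 0.003]
wrist_force: [0.0, 0.5, -3.2]
width: 0.025
finger_force: 31.0
```

```bash
python3 pt.py; python3 look2.py L19 0 320 60 300
python3 - <<'E'
from h import *
c=eyes.get_calibration('wrist');print('knob',proj(c,[.589,.141,.145]),'rim',[np.round(proj(c,[.589+.086*np.cos(a),.141+.086*np.sin(a),.1])) for a in (0,1.57,3.14,4.71)])
t=snap('top','t19.png');s=snap('side','s19.png')
h=cv2.cvtColor(s,cv2.COLOR_RGB2HSV)
print('side map')
for v in range(130,200,3): print('%3d '%v+''.join('#' if s[v,u].max()>170 else '+' if s[v,u].max()>125 else '-' if s[v,u].max()>80 else '.' for u in range(215,310,2)))
E
```

```text
R [[1.0, 0.003, -0.004], [0.003, -0.997, -0.082], [-0.004, 0.082, -0.997]] q [-0.13  0.22  0.96 -0.09  1.96  1.4 ]
tcp [ 0.598  -0.0444  0.438 ] lip [0.594  0.0313 0.2475] back [ 0.5944 -0.0883  0.2573] grip [ 0.5976 -0.0454  0.3521]
 60 ##++####+##########+#############+############+....-+#########+-
 68 #++###+##+++#######+#+####+####################+---++########+##
 76 ++++###########+###+###+++##############################+#######
 84 +++++++++######+++#+###+##+#####+#####+############ggggggggggggg
 92 +####++#######+######++#######+#####+#############+ggggggggggggg
100 #######+###+#+##+###+#+++###+#########+++#######+++ggggggggggggg
108 ###+####+############++++##############--#########+ggggggggggggg
116 ###############+----++++#+---+#########--++########ggggggggggggg
124 ##+#########-...--###+.-+#+##---+###++#+-+###+#####ggggggggggggg
132 ####+#####-...--++++###+-######..-+#####--#######++ggggggggggggg
140 ########+....---+#######+-######-..+####--+#+#++###ggggggggggggg
148 +#######-...---+#######-+++######+..-###--+###+#+##ggggggggggggg
156 ###+###+....--+##########-+#######
[... 2004 characters left out ...]
...++++++++
163 +++++++++-...--++++++...-...-+#+------.--+++++++
166 ++++++###--.-++++++++..-.....------++--+-+++++++
169 ++++#####--++++++++++..-.....----+++++-.-####+++
172 +#######+-.-+++++++++-.--.-..--++++++-...+######
175 ########+-...--+###++#---.-.-+++++--.....+######
178 ########+......-----+++------+---.......-+#++###
181 ########+-.........--...................-#####++
184 #########-........-....--...-..........-#####+--
187 ##########-........--.-.-..-.-........-####+----
190 #####+-..----....-......-...........-+###+------
193 ####+......-++---...-...-.........-+###+--------
196 ####--....--###++--------.------+####+----------
199 +###-------.########++++++++#######+----------++
```

White tube shapes now show inside the basket in both views: side (281,157) and a second near (247,176). Turning back over the tote for the third tube.

Request:
carry_out(
  deltas=[
    {"dx": 0,"dy": 0,"dz": 0,"wx": 0,"wy": 0.08,"wz": -1,"gripper": 255},
    {"dx": 0,"dy": 0,"dz": 0,"wx": 0,"wy": 0.08,"wz": -1,"gripper": 255},
    {"dx": 0,"dy": 0,"dz": 0,"wx": 0,"wy": 0.08,"wz": -1,"gripper": 255},
    {"dx": 0,"dy": 0,"dz": 0,"wx": 0,"wy": 0.08,"wz": -1,"gripper": 255},
    {"dx": 0,"dy": 0,"dz": 0,"wx": 0,"wy": 0.08,"wz": -1,"gripper": 255},
    {"dx": 0,"dy": 0,"dz": 0,"wx": 0,"wy": 0.08,"wz": -1,"gripper": 255},
    {"dx": 0,"dy": 0,"dz": 0,"wx": 0,"wy": 0.08,"wz": -1,"gripper": 255},
    {"dx": 0,"dy": 0,"dz": 0,"wx": 0,"wy": 0.08,"wz": -1,"gripper": 255},
    {"dx": 0,"dy": 0,"dz": 0,"wx": 0,"wy": 0.08,"wz": -1,"gripper": 255},
    {"dx": 0,"dy": 0,"dz": 0,"wx": 0,"wy": 0.08,"wz": -1,"gripper": 255},
    {"dx": 0,"dy": 0,"dz": 0,"wx": 0,"wy": 0.08,"wz": -1,"gripper": 255},
    {"dx": 0,"dy": 0,"dz": 0,"wx": 0,"wy": 0.08,"wz": -1,"gripper": 255},
    {"dx": 0,"dy": 0,"dz": 0,"wx": 0,"wy": 0.08,"wz": -1,"gripper": 255},
    {"dx": -0.9,"dy": 0.7,"dz": 0,"wx": 0,"wy": 0,"wz": -0.1,"gripper": 255},
    {"dx": -0.9,"dy": 0.7,"dz": 0,"wx": 0,"wy": 0,"wz": 0,"gripper": 255},
    {"dx": -0.85,"dy": 0.7,"dz": 0,"wx": 0,"wy": 0,"wz": 0,"gripper": 255},
    {"dx": 0,"dy": 0,"dz": 1,"wx": 0,"wy": 0,"wz": 0,"gripper": 255},
    {"dx": 0,"dy": 0,"dz": 1,"wx": 0,"wy": 0,"wz": 0,"gripper": 255},
    {"dx": 0,"dy": 0,"dz": 0,"wx": 0,"wy": 0,"wz": 0,"gripper": 255},
    {"dx": 0,"dy": 0,"dz": 0,"wx": 0,"wy": 0,"wz": 0,"gripper": 255},
  ],
)

```text
time: 33.83
tool_pos: [0.6436, -0.0947, 0.3988]
ee_rot: [3.071, 0.001, 1.584]
wrist_force: [-0.0, 0.5, -1.7]
width: 0.0248
finger_force: 29.8
```

```bash
python3 pt.py; python3 look.py L20;python3 - <<'E'
from h import *
c=eyes.get_calibration('wrist')
for q in [(.428,-.045,.06),(.428,-.245,.06),(.708,-.045,.06),(.708,-.245,.06)]: print(q,np.round(proj(c,q)))
E
python3 look2.py L20c 20 360 0 290
```

```text
R [[-0.013, 0.997, 0.071], [1.0, 0.013, -0.0], [-0.001, 0.071, -0.997]] q [-0.24  0.28  0.96  0.02  1.83 -0.25]
tcp [ 0.6436 -0.0947  0.3988] lip [ 0.5659 -0.099   0.2091] back [ 0.6855 -0.0974  0.2176] grip [ 0.6437 -0.0948  0.3129]
top ([305.8, 168.5], [294, 152, 31, 28, 413]) [ 0.648 -0.098  0.02 ]
wrist ([224.0, 208.1], [162, 152, 147, 121, 11554]) [ 0.59  -0.143  0.02 ]
[ 0.6438 -0.0948  0.4023] [3.065e+00 3.000e-03 1.584e+00] [ 0.2 -0.1 -3.8]
(0.428, -0.045, 0.06) [ 77. 137.]
(0.428, -0.245, 0.06) [100. 290.]
(0.708, -0.045, 0.06) [314. 138.]
(0.708, -0.245, 0.06) [309. 285.]
  0 ++++++++++++###########+++++#########################.+##+++++++++++
  8 +++++++++++++###########++-++++#####################.+###+++++++++++
 16 +++++++++++++############++--++###################-.+####+++++++++++
 24 +++++++++++++#############++---++#############+#+..+#####++++++++++-
 32 ++++++++++++++#############+++--.-++++######++...++#######++++++++--
 40 ++++++++++++++###############+++---............-+#########++++++++--
 48 +++++++++++++++################++++----------+############++++++++--

[... 1564 characters left out ...]
ggg+###########++++++-.........--+#++++++
232 +++++----+-----gggggggggggggggg++++####+++++++++-.........-+++++++++
240 ++++++++##--+++gggggggggggggggg+++++++++++++++++-.........++-+++++++
248 ++++++++#+-.+++gggggggggggggggg++++++++++++++---..........---+++++++
256 ++++++++#.-++++gggggggggggggggg-++++++++++++----...........----+++++
264 ++++++++#--+++++ggggggggggggggg-+++++++++++----............----+++++
272 ------++-------+ggggggggggggggg-+++++----------............-----++++
280 ++++------------ggggggggggggggggggggg----------.............----++++
288 +++++++++------.gggggggggggggggggggggggggg-----.............-----+++
[ 0.6439 -0.095   0.403 ] [3.063e+00 3.000e-03 1.583e+00] [-0.2  0.  -2.8]
```

The tote holds only the one tube. Lowering the scoop into the clear end.

Request:
carry_out(
  deltas=[
    {"dx": -0.15,"dy": -0.15,"dz": 0.7,"wx": 0,"wy": 0,"wz": 0.1,"gripper": 255},
    {"dx": 0,"dy": 0,"dz": 1,"wx": 0,"wy": 0,"wz": 0,"gripper": 255},
    {"dx": 0,"dy": 0,"dz": 1,"wx": 0,"wy": 0,"wz": 0,"gripper": 255},
    {"dx": 0,"dy": 0,"dz": 1,"wx": 0,"wy": 0,"wz": 0,"gripper": 255},
    {"dx": 0,"dy": 0,"dz": 1,"wx": 0,"wy": 0,"wz": 0,"gripper": 255},
    {"dx": 0,"dy": 0,"dz": 1,"wx": 0,"wy": 0,"wz": 0,"gripper": 255},
    {"dx": 0,"dy": 0,"dz": 1,"wx": 0,"wy": 0,"wz": 0,"gripper": 255},
    {"dx": 0,"dy": 0,"dz": 1,"wx": 0,"wy": 0,"wz": 0,"gripper": 255},
    {"dx": 0,"dy": 0,"dz": 0.8,"wx": 0,"wy": 0,"wz": 0,"gripper": 255},
    {"dx": 0,"dy": 0,"dz": 0.7,"wx": 0,"wy": 0,"wz": 0,"gripper": 255},
    {"dx": 0,"dy": 0,"dz": 0.5,"wx": 0,"wy": 0,"wz": 0,"gripper": 255},
    {"dx": 0,"dy": 0,"dz": 0.3,"wx": 0,"wy": 0,"wz": 0,"gripper": 255},
    {"dx": 0,"dy": 0,"dz": 0,"wx": 0,"wy": 0,"wz": 0,"gripper": 255},
    {"dx": 0,"dy": 0,"dz": 0,"wx": 0,"wy": 0,"wz": 0,"gripper": 255},
  ],
)

```text
time: 35.15
tool_pos: [0.6562, -0.0989, 0.2021]
ee_rot: [3.065, 0.002, 1.571]
wrist_force: [0.2, 0.4, -2.5]
width: 0.025
finger_force: 29.7
```

Request:
carry_out(
  deltas=[
    {"dx": 0,"dy": 0,"dz": 0.2,"wx": 0,"wy": 0,"wz": 0,"gripper": 255},
    {"dx": 0,"dy": 0,"dz": 0.15,"wx": 0,"wy": 0,"wz": 0,"gripper": 255},
    {"dx": 0,"dy": 0,"dz": 0.1,"wx": 0,"wy": 0,"wz": 0,"gripper": 255},
    {"dx": 0,"dy": 0,"dz": 0.1,"wx": 0,"wy": 0,"wz": 0,"gripper": 255},
    {"dx": 0,"dy": 0,"dz": 0,"wx": 0,"wy": 0,"wz": 0,"gripper": 255},
    {"dx": 0,"dy": 0,"dz": 0,"wx": 0,"wy": 0,"wz": 0,"gripper": 255},
  ],
)

```text
time: 35.65
tool_pos: [0.6574, -0.099, 0.1934]
ee_rot: [3.063, 0.002, 1.571]
wrist_force: [-1.0, 0.5, 5.0]
width: 0.0252
finger_force: 30.0
```

Request:
carry_out(
  deltas=[
    {"dx": 0,"dy": -0.25,"dz": -0.019,"wx": 0,"wy": 0,"wz": 0,"gripper": 255},
    {"dx": 0,"dy": -0.25,"dz": -0.019,"wx": 0,"wy": 0,"wz": 0,"gripper": 255},
    {"dx": 0,"dy": -0.25,"dz": -0.019,"wx": 0,"wy": 0,"wz": 0,"gripper": 255},
    {"dx": 0,"dy": -0.25,"dz": -0.019,"wx": 0,"wy": 0,"wz": 0,"gripper": 255},
    {"dx": 0,"dy": -0.25,"dz": -0.019,"wx": 0,"wy": 0,"wz": 0,"gripper": 255},
    {"dx": 0,"dy": -0.25,"dz": -0.019,"wx": 0,"wy": 0,"wz": 0,"gripper": 255},
    {"dx": 0,"dy": -0.25,"dz": -0.019,"wx": 0,"wy": 0,"wz": 0,"gripper": 255},
    {"dx": 0,"dy": -0.25,"dz": -0.019,"wx": 0,"wy": 0,"wz": 0,"gripper": 255},
    {"dx": 0,"dy": -0.25,"dz": -0.019,"wx": 0,"wy": 0,"wz": 0,"gripper": 255},
    {"dx": 0,"dy": -0.25,"dz": -0.019,"wx": 0,"wy": 0,"wz": 0,"gripper": 255},
    {"dx": 0,"dy": -0.25,"dz": -0.019,"wx": 0,"wy": 0,"wz": 0,"gripper": 255},
    {"dx": 0,"dy": -0.25,"dz": -0.019,"wx": 0,"wy": 0,"wz": 0,"gripper": 255},
    {"dx": 0,"dy": -0.25,"dz": -0.019,"wx": 0,"wy": 0,"wz": 0,"gripper": 255},
    {"dx": 0,"dy": -0.25,"dz": -0.019,"wx": 0,"wy": 0,"wz": 0,"gripper": 255},
    {"dx": 0,"dy": -0.25,"dz": -0.019,"wx": 0,"wy": 0,"wz": 0,"gripper": 255},
    {"dx": 0,"dy": -0.25,"dz": -0.019,"wx": 0,"wy": 0,"wz": 0,"gripper": 255},
    {"dx": 0,"dy": -0.25,"dz": -0.019,"wx": 0,"wy": 0,"wz": 0,"gripper": 255},
    {"dx": 0,"dy": -0.25,"dz": -0.019,"wx": 0,"wy": 0,"wz": 0,"gripper": 255},
    {"dx": 0,"dy": 0,"dz": 0,"wx": 0,"wy": 0,"wz": 0,"gripper": 255},
  ],
)

```text
time: 37.23
tool_pos: [0.5675, -0.0994, 0.1935]
ee_rot: [3.06, 0.003, 1.57]
wrist_force: [2.2, -0.9, 5.8]
width: 0.0247
finger_force: 30.0
```

```bash
python3 look2.py L21 60 350 130 300
```

```text
130 #++####+++####+#####################################+##+##
138 +#++++##+###++++##++#++++++++++++++----ggggggggggggggggggg
146 gggggggggggggggggggggggggggggggggggggggggggggggggggggggggg
154 gggggggggggggggggggggggggggggggggggggggggggggggggggggggggg
162 ggggggggggggggggggggg++++++-+++++++-+---------------+ggggg
170 ggggggggggggggggggggg#################################gggg
178 ggggggggggggggggggggg############################++--#gggg
186 ggggggggggggggggggggg###########################+++--#gggg
194 gggggggggggggggg+gggg###########################+++--#gggg
202 ggggggggggggg+#####+gg##############+++++########++--#gggg
210 gggggggggggg+######+gg############++++++-........++-+#gggg
218 ggggggggggggg##+---++g############++++++-.........+--#gggg
226 ggggggggggggg+#######+############++++++-.........--+#gggg
234 gggggggggggggg######+-++++#####+++++++++-.........-+++gggg
242 gggggggggggggg++++++++.+++++++++++++++++-.........++-+gggg
250 ggggggggggggggg###++..-++++++++++++++---..........---+gggg
258 gggggggggggggggg..-+++-+++++++++++++----...........----ggg
266 ggggggggggggggggg++++gg++++++++++++----............----ggg
274 ggggggggggggggggggggggg++++++----------............-----gg
282 ggggggggggggggggggggggggggggg+---g-----.............----gg
290 ggggggggggggggggggggggggggggggggg------.............-----g
298 ggggggggggggggggggggggggggggggggg-----..g.........g.------
[ 0.5676 -0.0994  0.1935] [3.06e+00 3.00e-03 1.57e+00] [2.5 0.5 6.1]
```

The tube is centred ahead of the lip. Pushing to the wall.

Request:
carry_out(
  deltas=[
    {"dx": 0,"dy": -0.2,"dz": -0.015,"wx": 0,"wy": 0,"wz": 0,"gripper": 255},
    {"dx": 0,"dy": -0.2,"dz": -0.015,"wx": 0,"wy": 0,"wz": 0,"gripper": 255},
    {"dx": 0,"dy": -0.2,"dz": -0.015,"wx": 0,"wy": 0,"wz": 0,"gripper": 255},
    {"dx": 0,"dy": -0.2,"dz": -0.015,"wx": 0,"wy": 0,"wz": 0,"gripper": 255},
    {"dx": 0,"dy": -0.2,"dz": -0.015,"wx": 0,"wy": 0,"wz": 0,"gripper": 255},
    {"dx": 0,"dy": -0.2,"dz": -0.015,"wx": 0,"wy": 0,"wz": 0,"gripper": 255},
    {"dx": 0,"dy": -0.2,"dz": -0.015,"wx": 0,"wy": 0,"wz": 0,"gripper": 255},
    {"dx": 0,"dy": -0.2,"dz": -0.015,"wx": 0,"wy": 0,"wz": 0,"gripper": 255},
    {"dx": 0,"dy": -0.2,"dz": -0.015,"wx": 0,"wy": 0,"wz": 0,"gripper": 255},
    {"dx": 0,"dy": -0.2,"dz": -0.015,"wx": 0,"wy": 0,"wz": 0,"gripper": 255},
    {"dx": 0,"dy": -0.2,"dz": -0.015,"wx": 0,"wy": 0,"wz": 0,"gripper": 255},
    {"dx": 0,"dy": -0.15,"dz": -0.011,"wx": 0,"wy": 0,"wz": 0,"gripper": 255},
    {"dx": 0,"dy": -0.15,"dz": -0.011,"wx": 0,"wy": 0,"wz": 0,"gripper": 255},
    {"dx": 0,"dy": -0.15,"dz": -0.011,"wx": 0,"wy": 0,"wz": 0,"gripper": 255},
    {"dx": 0,"dy": 0,"dz": 0,"wx": 0,"wy": 0,"wz": 0,"gripper": 255},
  ],
)

```text
time: 38.53
tool_pos: [0.5149, -0.0995, 0.1937]
ee_rot: [3.058, 0.004, 1.57]
wrist_force: [3.0, 0.6, 7.3]
width: 0.025
finger_force: 30.1
```

```bash
python3 look2.py L22 60 350 130 300
```

```text
130 +#++++++###++##+++###+++++##+#####+#######################
138 ####+#+++#+++++++++++++++++++++++++++++++++-+---gggggggggg
146 ##++###+####++-ggggggggggggggggggggggggggggggggggggggggggg
154 ##+++++++++ggggggggggggggggggggggggggggggggggggggggggggggg
162 #+++++#+++#gggggggggg++++++-------------------------+ggggg
170 ++++++++#+++ggggggggg#################################gggg
178 ++++#+++++++ggggggggg############################++--#gggg
186 ###+++++++++ggggggggg###########################+++--#gggg
194 #++###++++++ggggggggg###########################+++--#gggg
202 +++++++##++++ggggggg+++++###########++++#########++--#gggg
210 +++++++++++++gggggg######+########++++++-........++-+#gggg
218 ++++++#++++++ggggg-######++#######++++++-.........+--#gggg
226 ++++#+++#++++gggggg------++#######++++++-.........--+#gggg
234 #++#+++-----++ggggg##++++++####+++++++++-.........-++#gggg
242 --++++--------ggggg+++++++-+++++++++++++-.........++-+gggg
250 --------------ggggg-++++++-++++++++++---..........---+gggg
258 --------------gggggg-+++-..+++++++++----...........----ggg
266 ---------------ggggg+++++++++++++++----............----ggg
274 ---------------ggggggg-++++++----------............-----gg
282 ---------------gggggggggggggg----g-----.............----gg
290 +++#------------ggggggggggggggggg------.............-----g
298 ++++------------ggggggggggggggggg-----..g.........g.------
[ 0.515  -0.0994  0.1936] [3.058 0.004 1.571] [2.5 0.1 7.2]
```

The tube is climbing onto the blade. A last 6 mm, then tilt up.

Request:
carry_out(
  deltas=[
    {"dx": 0,"dy": -0.15,"dz": -0.011,"wx": 0,"wy": 0,"wz": 0,"gripper": 255},
    {"dx": 0,"dy": -0.15,"dz": -0.011,"wx": 0,"wy": 0,"wz": 0,"gripper": 255},
    {"dx": 0,"dy": 0.46,"dz": -0.06,"wx": 0.42,"wy": 0,"wz": 0,"gripper": 255},
    {"dx": 0,"dy": 0.46,"dz": -0.1,"wx": 0.42,"wy": 0,"wz": 0,"gripper": 255},
    {"dx": 0,"dy": 0.46,"dz": -0.14,"wx": 0.42,"wy": 0,"wz": 0,"gripper": 255},
    {"dx": 0,"dy": 0.46,"dz": -0.14,"wx": 0.42,"wy": 0,"wz": 0,"gripper": 255},
    {"dx": 0,"dy": 0.46,"dz": -0.14,"wx": 0.42,"wy": 0,"wz": 0,"gripper": 255},
    {"dx": 0,"dy": 0.46,"dz": -0.14,"wx": 0.42,"wy": 0,"wz": 0,"gripper": 255},
    {"dx": 0,"dy": 0.46,"dz": -0.14,"wx": 0.42,"wy": 0,"wz": 0,"gripper": 255},
    {"dx": 0,"dy": 0.46,"dz": -0.14,"wx": 0.42,"wy": 0,"wz": 0,"gripper": 255},
    {"dx": 0,"dy": 0.46,"dz": -0.14,"wx": 0.42,"wy": 0,"wz": 0,"gripper": 255},
    {"dx": 0,"dy": 0.46,"dz": -0.14,"wx": 0.42,"wy": 0,"wz": 0,"gripper": 255},
    {"dx": 0,"dy": 0.46,"dz": -0.14,"wx": 0.42,"wy": 0,"wz": 0,"gripper": 255},
    {"dx": 0,"dy": 0.46,"dz": -0.14,"wx": 0.42,"wy": 0,"wz": 0,"gripper": 255},
    {"dx": 0,"dy": 0,"dz": 0,"wx": 0.4,"wy": 0,"wz": 0,"gripper": 255},
    {"dx": 0,"dy": 0,"dz": 0,"wx": 0,"wy": 0,"wz": 0,"gripper": 255},
  ],
)

```text
time: 39.92
tool_pos: [0.6211, -0.0988, 0.195]
ee_rot: [-2.56, 0.001, 1.571]
wrist_force: [-0.3, -0.6, -3.5]
width: 0.0246
finger_force: 29.9
```

```bash
python3 look2.py L23 60 350 90 300; python3 pt.py
```

```text
90 .---------+###############################################
 98 .-------+++###############################################
106 .-------+++###############################################
114 .-------+++###############################################
122 ..-------++###############################################
130 .-+--++-+-+###############################################
138 .-#------++###############++++--ggggggggggggggg-----+-++++
146 .##----+-++#############+ggggggggggggggggggggggggggggggggg
154 +##---------+++##+######+ggggggggggggggggggggggggggggggggg
162 ###---+--++++-+-+-+-+######++++++-++-+-++++++-++++-+-ggggg
170 ###++++-+--++++---+--#################################+ggg
178 ###++++-++-+++----+--+##############################+#+ggg
186 ###++++-+---+-++-++++-#############################++#+ggg
194 ###++++-+-------++-+--+++++#####################+##++#gggg
202 ###+++++-+-------+----++++++++++#######++++++####++-+#gggg
210 ####++++++---++-+++---+++++++++++++++++++........+++-+gggg
218 #####+-++++--+--+----+++++++++++++++++++-..........--+gggg
226 #######++++#+---++++++++++
[... 212 characters left out ...]
.----gggg
258 ###################+#+++++++++++++++----...........----ggg
266 #####################++++++++++++++-----...........----ggg
274 ########################+++++----------............-----gg
282 ########################+.-gg--ggg-----.............-----g
290 ########################+++gggggg------.............-----g
298 ########################+###ggggg-----..g.........g.------
[ 0.6209 -0.0989  0.1959] [-2.562e+00  1.000e-03  1.571e+00] [-0.7  0.5 -3.4]
R [[-0.0, 0.837, -0.548], [1.0, -0.0, -0.001], [-0.001, -0.548, -0.837]] q [-0.2   0.63  0.95 -0.13  2.12 -0.24]
tcp [ 0.6209 -0.0989  0.1959] lip [ 0.4441 -0.102   0.092 ] back [ 0.5445 -0.102   0.0263] grip [ 0.5689 -0.099   0.1274]
```

No tube is left on the blade, so it should be at the pan's back. Lifting and checking the tote.

Request:
carry_out(
  deltas=[
    {"dx": 0,"dy": -0.2,"dz": -0.3,"wx": 0,"wy": 0,"wz": 0,"gripper": 255},
    {"dx": 0,"dy": -0.4,"dz": -0.6,"wx": 0,"wy": 0,"wz": 0,"gripper": 255},
    {"dx": 0,"dy": -0.55,"dz": -0.83,"wx": 0,"wy": 0,"wz": 0,"gripper": 255},
    {"dx": 0,"dy": -0.55,"dz": -0.83,"wx": 0,"wy": 0,"wz": 0,"gripper": 255},
    {"dx": 0,"dy": -0.55,"dz": -0.83,"wx": 0,"wy": 0,"wz": 0,"gripper": 255},
    {"dx": 0,"dy": -0.55,"dz": -0.83,"wx": 0,"wy": 0,"wz": 0,"gripper": 255},
    {"dx": 0,"dy": -0.55,"dz": -0.83,"wx": 0,"wy": 0,"wz": 0,"gripper": 255},
    {"dx": 0,"dy": -0.4,"dz": -0.6,"wx": 0,"wy": 0,"wz": 0,"gripper": 255},
    {"dx": 0,"dy": -0.2,"dz": -0.3,"wx": 0,"wy": 0,"wz": 0,"gripper": 255},
    {"dx": 0,"dy": 0,"dz": 0,"wx": 0,"wy": 0.25,"wz": 0.39,"gripper": 255},
    {"dx": 0,"dy": 0,"dz": 0,"wx": 0,"wy": 0.51,"wz": 0.78,"gripper": 255},
    {"dx": 0,"dy": 0,"dz": 0,"wx": 0,"wy": 0.51,"wz": 0.78,"gripper": 255},
    {"dx": 0,"dy": 0,"dz": 0,"wx": 0,"wy": 0.51,"wz": 0.78,"gripper": 255},
    {"dx": 0,"dy": 0,"dz": 0,"wx": 0,"wy": 0.51,"wz": 0.78,"gripper": 255},
    {"dx": 0,"dy": 0,"dz": 0,"wx": 0,"wy": 0.51,"wz": 0.78,"gripper": 255},
    {"dx": 0,"dy": 0,"dz": 0,"wx": 0,"wy": 0.51,"wz": 0.78,"gripper": 255},
  ],
)

```text
time: 41.3
tool_pos: [0.619, -0.099, 0.3421]
ee_rot: [-2.566, 0.001, 0.838]
wrist_force: [-1.2, 0.2, -3.8]
width: 0.0249
finger_force: 29.8
```

Request:
carry_out(
  deltas=[
    {"dx": 0,"dy": 0,"dz": 0,"wx": 0,"wy": 0.51,"wz": 0.78,"gripper": 255},
    {"dx": 0,"dy": 0,"dz": 0,"wx": 0,"wy": 0.51,"wz": 0.78,"gripper": 255},
    {"dx": 0,"dy": 0,"dz": 0,"wx": 0,"wy": 0.51,"wz": 0.78,"gripper": 255},
    {"dx": 0,"dy": 0,"dz": 0,"wx": 0,"wy": 0.51,"wz": 0.78,"gripper": 255},
    {"dx": 0,"dy": 0,"dz": 0,"wx": 0,"wy": 0.51,"wz": 0.78,"gripper": 255},
    {"dx": 0,"dy": 0,"dz": 0,"wx": 0,"wy": 0.51,"wz": 0.78,"gripper": 255},
    {"dx": 0,"dy": 0,"dz": 0,"wx": 0,"wy": 0.51,"wz": 0.78,"gripper": 255},
    {"dx": 0,"dy": 0,"dz": 0,"wx": 0,"wy": 0.25,"wz": 0.39,"gripper": 255},
    {"dx": 0,"dy": 0,"dz": 0,"wx": 0,"wy": 0,"wz": 0,"gripper": 255},
    {"dx": 0,"dy": 0,"dz": 0,"wx": 0,"wy": 0,"wz": 0,"gripper": 255},
  ],
)

```text
time: 42.13
tool_pos: [0.6183, -0.0988, 0.3422]
ee_rot: [-2.566, -0.001, 0.007]
wrist_force: [-0.5, 0.3, -2.9]
width: 0.0248
finger_force: 29.8
```

```bash
python3 pt.py; python3 look2.py L24 80 350 90 300; python3 look.py L24b
python3 - <<'E'
from h import *
s=snap('side','s24.png');c=eyes.get_calibration('side');h=cv2.cvtColor(s,cv2.COLOR_RGB2HSV)
m=((h[...,1]<70)&(h[...,2]>120)).astype(np.uint8);k=np.zeros_like(m)
cv2.fillConvexPoly(k,np.int32([proj(c,q) for q in [(.43,-.05,.01),(.43,-.24,.01),(.70,-.24,.01),(.70,-.05,.01)]]),1)
print('side white in tote',blobs(m*k,20))
E
```

```text
R [[1.0, 0.007, -0.003], [0.007, -0.839, 0.544], [0.001, -0.544, -0.839]] q [-0.45  0.34  1.07  0.55  1.95  1.26]
tcp [ 0.6183 -0.0988  0.3422] lip [0.6142 0.0774 0.2376] back [ 0.615  -0.0232  0.1723] grip [ 0.6181 -0.0472  0.2736]
 90 -+####################################################
 98 -++###################################################
106 +--###########+++#####################################
114 +--+###########+++##############################+++###
122 ++--############+++##############################++++#
130 ++--+###########++++###########+------+##########++++#
138 ++---############++++####-----###+#------########++-+#
146 -----#############++++#+-----+-###+++-----+######+++-#
154 ---++############...+++-----++####++##-----+#####+++-#
162 ################+######+++++++++++++++++++++++++++++-#
170 ##################################################+++#
178 ######################################++++++++++##++-+
186 ##################################################++++
194 -+##########################################++#+##++-+
202 -------##############################
[... 479 characters left out ...]
...+++++++
274 .......--++##############++++++++--............+++++++
282 ...-+###+-+###################-----............-++++-+
290 +############################+-----.-...........+-----
298 +############################-----..#.........-.------
[ 0.6188 -0.0988  0.3418] [-2.566e+00 -1.000e-03  7.000e-03] [-0.5  0.2 -4.1]
top ([322.8, 153.2], [319, 151, 9, 6, 40]) [ 0.7   -0.158  0.02 ]
top ([290.8, 156.2], [289, 152, 5, 10, 42]) [ 0.692 -0.048  0.02 ]
wrist ([554.1, 323.6], [545, 299, 15, 44, 429]) [ 0.502 -0.208  0.02 ]
wrist ([529.3, 367.7], [473, 358, 87, 30, 1220]) [ 0.445 -0.198  0.02 ]
[ 0.6193 -0.0987  0.3413] [-2.565e+00 -1.000e-03  7.000e-03] [ 0.7  0.3 -2.4]
side white in tote []
```

The tote is empty in the side view, so the third tube is in the scoop. To the basket again.

Request:
carry_out(
  deltas=[
    {"dx": -0.22,"dy": 0.29,"dz": 0.65,"wx": 0,"wy": 0,"wz": 0,"gripper": 255},
    {"dx": -0.22,"dy": 0.29,"dz": 0.65,"wx": 0,"wy": 0,"wz": 0,"gripper": 255},
    {"dx": -0.22,"dy": 0.29,"dz": 0.65,"wx": 0,"wy": 0,"wz": 0,"gripper": 255},
    {"dx": -0.22,"dy": 0.29,"dz": 0.65,"wx": 0,"wy": 0,"wz": 0,"gripper": 255},
    {"dx": -0.22,"dy": 0.29,"dz": 0.65,"wx": 0,"wy": 0,"wz": 0,"gripper": 255},
    {"dx": 0,"dy": -0.56,"dz": -0.26,"wx": -0.5,"wy": 0,"wz": 0,"gripper": 255},
    {"dx": 0,"dy": -0.56,"dz": -0.26,"wx": -0.5,"wy": 0,"wz": 0,"gripper": 255},
    {"dx": 0,"dy": -0.56,"dz": -0.26,"wx": -0.5,"wy": 0,"wz": 0,"gripper": 255},
    {"dx": 0,"dy": -0.56,"dz": -0.26,"wx": -0.5,"wy": 0,"wz": 0,"gripper": 255},
    {"dx": 0,"dy": -0.56,"dz": -0.26,"wx": -0.5,"wy": 0,"wz": 0,"gripper": 255},
    {"dx": 0,"dy": -0.56,"dz": -0.26,"wx": -0.5,"wy": 0,"wz": 0,"gripper": 255},
    {"dx": 0,"dy": -0.56,"dz": -0.26,"wx": -0.5,"wy": 0,"wz": 0,"gripper": 255},
    {"dx": 0,"dy": -0.56,"dz": -0.26,"wx": -0.5,"wy": 0,"wz": 0,"gripper": 255},
    {"dx": 0,"dy": 0,"dz": 0,"wx": 0,"wy": 0,"wz": 0,"gripper": 255},
    {"dx": 0,"dy": 0,"dz": 0,"wx": 0,"wy": 0,"wz": 0,"gripper": 255},
  ],
)

```text
time: 43.58
tool_pos: [0.5971, -0.0183, 0.3415]
ee_rot: [-3.043, -0.001, 0.009]
wrist_force: [0.4, -0.7, -3.2]
width: 0.0252
finger_force: 29.5
```

```bash
python3 pt.py; python3 look2.py L25 80 350 90 300
```

```text
R [[1.0, 0.009, 0.001], [0.009, -0.995, 0.098], [0.001, -0.098, -0.995]] q [-0.17  0.19  1.18  0.1   1.79  1.42]
tcp [ 0.5971 -0.0183  0.3415] lip [0.5934 0.0903 0.1677] back [ 0.5945 -0.0291  0.1559] grip [ 0.5971 -0.0039  0.2568]
 90 ##################################################gggg
 98 ###################################-+#############gggg
106 ###################################--+###########+gggg
114 ##########+++++###+---++###########+--###########+gggg
122 #####+-...--+###++++#+---++########+--###########+gggg
130 ###+....-+++#++##++#####----+#######--###########+gggg
138 ##-....-++++######-+#####+---+######--+##########+gggg
146 #-....--++########+-#######----#####--+##########+gggg
154 -....-+-+#######+-+++#######----####+--##########+gggg
162 .....-+-################+++++---++-+-------------+gggg
170 .....--+########+#################################+ggg
178 .....--+####++----#############################++#+ggg
186 ..-..-+####+-###--#############################++#+ggg
194 ..-..-++.......##-#########################++##++#+ggg
202 ..-...-.........+-############################++-#gggg
210 -----..........-+-###################........++--#gggg
218 #------......-++####################+..........--+gggg
226 ##-------+##########################+.........---+gggg
234 ###--------####+####################+.........---+gggg
242 ####+--------+#+####################+.........---+gggg
250 ######---------##+###############+++..........--++gggg
258 ########+----------#############+++-...........-++-ggg
266 ############+------+###########++++-...........-+++ggg
274 ########################++---------............-++++gg
282 ###################+...-+-####-----.............----gg
290 ###################-....+-####-----.............-----g
298 ####################...-+####-----..#...........-----+
[ 0.597  -0.0194  0.3406] [-3.043  0.     0.007] [ 0.3 -0.7 -2.8]
```

Request:
carry_out(
  deltas=[
    {"dx": 0,"dy": -0.56,"dz": -0.26,"wx": -0.5,"wy": 0,"wz": 0,"gripper": 255},
    {"dx": 0,"dy": 0.03,"dz": 0.6,"wx": 0,"wy": 0,"wz": 0,"gripper": 255},
    {"dx": 0,"dy": 0.03,"dz": 0.6,"wx": 0,"wy": 0,"wz": 0,"gripper": 255},
    {"dx": 0,"dy": 0.03,"dz": 0.6,"wx": 0,"wy": 0,"wz": 0,"gripper": 255},
    {"dx": 0,"dy": 0.03,"dz": 0.6,"wx": 0,"wy": 0,"wz": 0,"gripper": 255},
    {"dx": 0,"dy": -0.56,"dz": -0.26,"wx": -0.5,"wy": 0,"wz": 0,"gripper": 255},
    {"dx": 0,"dy": -0.56,"dz": -0.26,"wx": -0.5,"wy": 0,"wz": 0,"gripper": 255},
    {"dx": 0,"dy": -0.56,"dz": -0.26,"wx": -0.5,"wy": 0,"wz": 0,"gripper": 255},
    {"dx": 0,"dy": -0.56,"dz": -0.26,"wx": -0.5,"wy": 0,"wz": 0,"gripper": 255},
    {"dx": 0,"dy": -0.56,"dz": -0.26,"wx": -0.5,"wy": 0,"wz": 0,"gripper": 255},
    {"dx": 0,"dy": -0.56,"dz": -0.26,"wx": -0.5,"wy": 0,"wz": 0,"gripper": 255},
    {"dx": 0,"dy": -0.56,"dz": -0.26,"wx": -0.5,"wy": 0,"wz": 0,"gripper": 255},
    {"dx": 0,"dy": -0.56,"dz": -0.26,"wx": -0.5,"wy": 0,"wz": 0,"gripper": 255},
    {"dx": 0,"dy": -0.56,"dz": -0.26,"wx": -0.5,"wy": 0,"wz": 0,"gripper": 255},
    {"dx": 0,"dy": -0.56,"dz": -0.26,"wx": -0.5,"wy": 0,"wz": 0,"gripper": 255},
    {"dx": 0,"dy": -0.56,"dz": -0.26,"wx": -0.5,"wy": 0,"wz": 0,"gripper": 255},
    {"dx": 0,"dy": -0.56,"dz": -0.26,"wx": -0.5,"wy": 0,"wz": 0,"gripper": 255},
    {"dx": 0,"dy": -0.56,"dz": -0.26,"wx": -0.5,"wy": 0,"wz": 0,"gripper": 255},
    {"dx": 0,"dy": -0.56,"dz": -0.26,"wx": -0.5,"wy": 0,"wz": 0,"gripper": 255},
    {"dx": 0,"dy": 0,"dz": 0,"wx": 0,"wy": 0,"wz": 0,"gripper": 255},
  ],
)

```text
time: 45.3
tool_pos: [0.5955, 0.1599, 0.3072]
ee_rot: [2.338, 0.009, 0.01]
wrist_force: [-0.5, 0.7, -3.7]
width: 0.0249
finger_force: 29.6
```

Request:
carry_out(
  deltas=[
    {"dx": 0,"dy": 0,"dz": 0,"wx": 0,"wy": 0,"wz": 0,"gripper": 255},
    {"dx": 0,"dy": 0,"dz": 0,"wx": 0,"wy": 0,"wz": 0,"gripper": 255},
    {"dx": 0,"dy": 0,"dz": 0,"wx": 0,"wy": 0,"wz": 0,"gripper": 255},
    {"dx": 0,"dy": 0,"dz": 0,"wx": 0,"wy": 0,"wz": 0,"gripper": 255},
    {"dx": 0,"dy": 0.7,"dz": -0.7,"wx": 0,"wy": 0,"wz": 0,"gripper": 255},
    {"dx": 0,"dy": 0.7,"dz": -0.7,"wx": 0,"wy": 0,"wz": 0,"gripper": 255},
    {"dx": 0,"dy": 0.7,"dz": -0.7,"wx": 0,"wy": 0,"wz": 0,"gripper": 255},
    {"dx": 0,"dy": 0.7,"dz": -0.7,"wx": 0,"wy": 0,"wz": 0,"gripper": 255},
    {"dx": 0,"dy": 0.7,"dz": -0.7,"wx": 0,"wy": 0,"wz": 0,"gripper": 255},
  ],
)

```text
time: 46.05
tool_pos: [0.5956, 0.1584, 0.414]
ee_rot: [2.34, -0.002, 0.004]
wrist_force: [-0.0, 0.5, -3.1]
width: 0.025
finger_force: 29.6
```

```bash
python3 pt.py
```

```text
R [[1.0, 0.001, 0.005], [0.004, -0.696, -0.718], [0.002, 0.719, -0.696]] q [ 0.44  0.4   0.93 -0.83  2.05  1.7 ]
tcp [0.5956 0.1584 0.414 ] lip [0.5934 0.0897 0.2209] back [0.5935 0.0062 0.3071] grip [0.596  0.101  0.3501]
```

Raising done. Levelling and moving back towards the mat, then I'll check the basket with the last picture.

Request:
carry_out(
  deltas=[
    {"dx": 0,"dy": 0,"dz": 0,"wx": 0.95,"wy": 0,"wz": 0,"gripper": 255},
    {"dx": 0,"dy": 0,"dz": 0,"wx": 0.95,"wy": 0,"wz": 0,"gripper": 255},
    {"dx": 0,"dy": 0,"dz": 0,"wx": 0.95,"wy": 0,"wz": 0,"gripper": 255},
    {"dx": 0,"dy": 0,"dz": 0,"wx": 0.95,"wy": 0,"wz": 0,"gripper": 255},
    {"dx": 0,"dy": 0,"dz": 0,"wx": 0.95,"wy": 0,"wz": 0,"gripper": 255},
    {"dx": 0,"dy": 0,"dz": 0,"wx": 0.95,"wy": 0,"wz": 0,"gripper": 255},
    {"dx": 0,"dy": 0,"dz": 0,"wx": 0.97,"wy": 0,"wz": 0,"gripper": 255},
    {"dx": 0,"dy": 1,"dz": 0,"wx": 0,"wy": 0,"wz": 0,"gripper": 255},
    {"dx": 0,"dy": 1,"dz": 0,"wx": 0,"wy": 0,"wz": 0,"gripper": 255},
    {"dx": 0,"dy": 1,"dz": 0,"wx": 0,"wy": 0,"wz": 0,"gripper": 255},
    {"dx": 0,"dy": 1,"dz": 0,"wx": 0,"wy": 0,"wz": 0,"gripper": 255},
    {"dx": 0,"dy": 1,"dz": 0,"wx": 0,"wy": 0,"wz": 0,"gripper": 255},
    {"dx": 0,"dy": 1,"dz": 0,"wx": 0,"wy": 0,"wz": 0,"gripper": 255},
    {"dx": 0,"dy": 1,"dz": 0,"wx": 0,"wy": 0,"wz": 0,"gripper": 255},
    {"dx": 0,"dy": 1,"dz": 0,"wx": 0,"wy": 0,"wz": 0,"gripper": 255},
    {"dx": 0,"dy": 1,"dz": 0,"wx": 0,"wy": 0,"wz": 0,"gripper": 255},
    {"dx": 0,"dy": 1,"dz": 0,"wx": 0,"wy": 0,"wz": 0,"gripper": 255},
    {"dx": 0,"dy": 1,"dz": 0,"wx": 0,"wy": 0,"wz": 0,"gripper": 255},
    {"dx": 0,"dy": 0,"dz": 0,"wx": 0,"wy": 0,"wz": 0,"gripper": 255},
    {"dx": 0,"dy": 0,"dz": 0,"wx": 0,"wy": 0,"wz": 0,"gripper": 255},
  ],
)

```text
time: 47.72
tool_pos: [0.5965, -0.0624, 0.4132]
ee_rot: [3.138, -0.002, 0.002]
wrist_force: [0.0, 0.7, -2.1]
width: 0.0242
finger_force: 31.1
```

```bash
python3 pt.py
python3 - <<'E'
from h import *
w=snap('wrist','w26.png');s=snap('side','s26.png');t=snap('top','t26.png')
a=cv2.resize(w[80:320,0:340],(400,282));b=cv2.resize(s[125:205,200:320],(400,267),interpolation=2);
d=cv2.resize(t[140:240,190:290],(300,300),interpolation=2);e=cv2.resize(s[60:420,200:500],(400,480))[:282]
top=np.hstack([a,e]); bot=np.hstack([b,np.zeros((267,400,3),np.uint8)]);bot[:,400:700]=d[:267]
cv2.imwrite('pics/c26.png',np.vstack([top,bot])[:,:,::-1])
E
```

```text
R [[1.0, 0.002, 0.002], [0.002, -1.0, -0.003], [0.002, 0.003, -1.0]] q [-0.2   0.21  1.02 -0.    1.91  1.37]
tcp [ 0.5965 -0.0624  0.4132] lip [0.5936 0.028  0.2292] back [ 0.5938 -0.092   0.2296] grip [ 0.5966 -0.0566  0.3275]
```

View pics/c26.png

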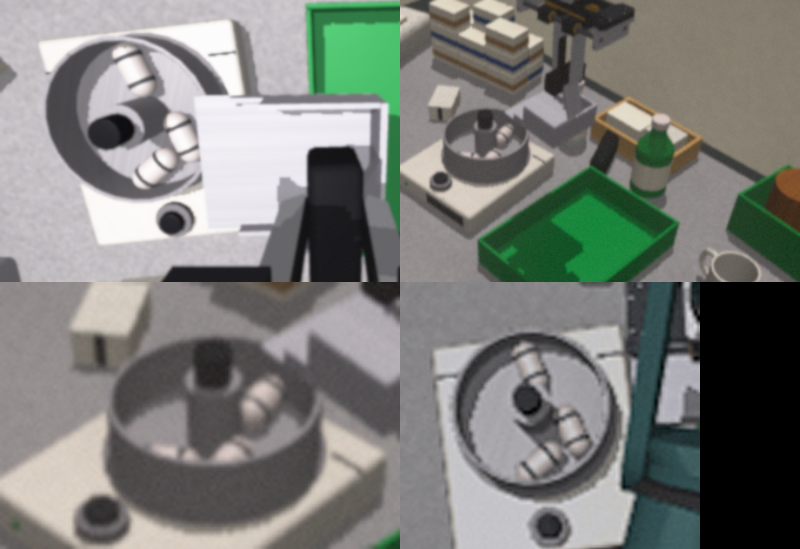

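All three tubes lie in the basket, at (135,70), (180,140) and (155,170) in the upper-left crop, and the tote is empty. Carrying the scoop to the mat.

Request:
carry_out(
  deltas=[
    {"dx": -0.37,"dy": 0.97,"dz": 0,"wx": 0,"wy": 0,"wz": 0,"gripper": 255},
    {"dx": -0.37,"dy": 0.97,"dz": 0,"wx": 0,"wy": 0,"wz": 0,"gripper": 255},
    {"dx": -0.37,"dy": 0.97,"dz": 0,"wx": 0,"wy": 0,"wz": 0,"gripper": 255},
    {"dx": -0.37,"dy": 0.97,"dz": 0,"wx": 0,"wy": 0,"wz": 0,"gripper": 255},
    {"dx": -0.37,"dy": 0.97,"dz": 0,"wx": 0,"wy": 0,"wz": 0,"gripper": 255},
    {"dx": -0.37,"dy": 0.97,"dz": 0,"wx": 0,"wy": 0,"wz": 0,"gripper": 255},
    {"dx": -0.37,"dy": 0.97,"dz": 0,"wx": 0,"wy": 0,"wz": 0,"gripper": 255},
    {"dx": -0.37,"dy": 0.97,"dz": 0,"wx": 0,"wy": 0,"wz": 0,"gripper": 255},
    {"dx": -0.37,"dy": 0.97,"dz": 0,"wx": 0,"wy": 0,"wz": 0,"gripper": 255},
    {"dx": -0.37,"dy": 0.97,"dz": 0,"wx": 0,"wy": 0,"wz": 0,"gripper": 255},
    {"dx": -0.37,"dy": 0.97,"dz": 0,"wx": 0,"wy": 0,"wz": 0,"gripper": 255},
    {"dx": -0.37,"dy": 0.97,"dz": 0,"wx": 0,"wy": 0,"wz": 0,"gripper": 255},
    {"dx": -0.37,"dy": 0.97,"dz": 0,"wx": 0,"wy": 0,"wz": 0,"gripper": 255},
    {"dx": -0.37,"dy": 0.97,"dz": 0,"wx": 0,"wy": 0,"wz": 0,"gripper": 255},
    {"dx": -0.37,"dy": 0.97,"dz": 0,"wx": 0,"wy": 0,"wz": 0,"gripper": 255},
    {"dx": -0.37,"dy": 0.97,"dz": 0,"wx": 0,"wy": 0,"wz": 0,"gripper": 255},
    {"dx": -0.37,"dy": 0.97,"dz": 0,"wx": 0,"wy": 0,"wz": 0,"gripper": 255},
    {"dx": 0,"dy": 0,"dz": 0,"wx": 0,"wy": 0,"wz": 0,"gripper": 255},
  ],
)

```text
time: 49.37
tool_pos: [0.4721, -0.3936, 0.4127]
ee_rot: [3.137, 0.001, 0.002]
wrist_force: [-0.0, -0.6, -2.5]
width: 0.0249
finger_force: 30.8
```

Request:
carry_out(
  deltas=[
    {"dx": 0,"dy": 0,"dz": 1,"wx": 0,"wy": 0,"wz": 0,"gripper": 255},
    {"dx": 0,"dy": 0,"dz": 1,"wx": 0,"wy": 0,"wz": 0,"gripper": 255},
    {"dx": 0,"dy": 0,"dz": 1,"wx": 0,"wy": 0,"wz": 0,"gripper": 255},
    {"dx": 0,"dy": 0,"dz": 1,"wx": 0,"wy": 0,"wz": 0,"gripper": 255},
    {"dx": 0,"dy": 0,"dz": 1,"wx": 0,"wy": 0,"wz": 0,"gripper": 255},
    {"dx": 0,"dy": 0,"dz": 1,"wx": 0,"wy": 0,"wz": 0,"gripper": 255},
    {"dx": 0,"dy": 0,"dz": 1,"wx": 0,"wy": 0,"wz": 0,"gripper": 255},
    {"dx": 0,"dy": 0,"dz": 1,"wx": 0,"wy": 0,"wz": 0,"gripper": 255},
    {"dx": 0,"dy": 0,"dz": 1,"wx": 0,"wy": 0,"wz": 0,"gripper": 255},
    {"dx": 0,"dy": 0,"dz": 0.6,"wx": 0,"wy": 0,"wz": 0,"gripper": 255},
    {"dx": 0,"dy": 0,"dz": 0.4,"wx": 0,"wy": 0,"wz": 0,"gripper": 255},
    {"dx": 0,"dy": 0,"dz": 0.2,"wx": 0,"wy": 0,"wz": 0,"gripper": 255},
    {"dx": 0,"dy": 0,"dz": 0,"wx": 0,"wy": 0,"wz": 0,"gripper": 255},
    {"dx": 0,"dy": 0,"dz": 0,"wx": 0,"wy": 0,"wz": 0,"gripper": 255},
  ],
)

```text
time: 50.53
tool_pos: [0.4738, -0.3917, 0.2105]
ee_rot: [3.138, -0.002, 0.006]
wrist_force: [0.6, 0.2, -2.4]
width: 0.0252
finger_force: 30.8
```

```bash
python3 pt.py
python3 - <<'E'
from h import *
c=eyes.get_calibration('wrist');w=snap('wrist','w27.png')
h=cv2.cvtColor(w,cv2.COLOR_RGB2HSV)
m=(((h[...,0]<15)|(h[...,0]>170))&(h[...,1]>80)&(h[...,2]>40)).astype(np.uint8)
print('brown',blobs(m,500,(0,0,560,300)))
from math import cos,sin
print('mat corners',[np.round(proj(c,[.465+x*cos(-.255)-y*sin(-.255),-.367+x*sin(-.255)+y*cos(-.255),.004])) for x,y in((.1,.085),(-.1,.085),(-.1,-.085),(.1,-.085))])
p,R=tool();print('lip px',[np.round(proj(c,p+R@[s-.003,-.091,.1837])) for s in(-.048,.048)])
E
```

```text
R [[1.0, 0.006, 0.002], [0.006, -1.0, -0.004], [0.002, 0.004, -1.0]] q [-0.78  0.26  1.35 -0.    1.52  0.78]
tcp [ 0.4738 -0.3917  0.2105] lip [ 0.4707 -0.3015  0.0264] back [ 0.4714 -0.4215  0.0269] grip [ 0.474  -0.3861  0.1248]
brown [([274.4, 142.4], [168, 78, 213, 188, 13871]), ([174.0, 266.5], [145, 179, 83, 121, 3113])]
mat corners [array([179.,  76.]), array([142., 295.]), array([315., 335.]), array([383., 133.])]
lip px [array([177., 274.]), array([166., 161.])]
```

Request:
carry_out(
  deltas=[
    {"dx": -0.2,"dy": 0,"dz": 0.4,"wx": 0,"wy": 0,"wz": 0,"gripper": 255},
    {"dx": 0,"dy": 0,"dz": 0.3,"wx": 0,"wy": 0,"wz": 0,"gripper": 255},
    {"dx": 0,"dy": 0,"dz": 0.1,"wx": 0,"wy": 0,"wz": 0,"gripper": 255},
    {"dx": 0,"dy": 0,"dz": 0.1,"wx": 0,"wy": 0,"wz": 0,"gripper": 255},
    {"dx": 0,"dy": 0,"dz": 0.1,"wx": 0,"wy": 0,"wz": 0,"gripper": 255},
    {"dx": 0,"dy": 0,"dz": 0,"wx": 0,"wy": 0,"wz": 0,"gripper": 255},
    {"dx": 0,"dy": 0,"dz": 0,"wx": 0,"wy": 0,"wz": 0,"gripper": 255},
  ],
)

```text
time: 51.17
tool_pos: [0.47, -0.3917, 0.194]
ee_rot: [3.136, -0.005, 0.006]
wrist_force: [-2.4, 4.4, 11.7]
width: 0.0246
finger_force: 31.5
```

Contact. Easing off 2 mm, then opening and rising.

Request:
carry_out(
  deltas=[
    {"dx": 0,"dy": 0,"dz": -0.1,"wx": 0,"wy": 0,"wz": 0,"gripper": 255},
    {"dx": 0,"dy": 0,"dz": 0,"wx": 0,"wy": 0,"wz": 0,"gripper": 200},
    {"dx": 0,"dy": 0,"dz": 0,"wx": 0,"wy": 0,"wz": 0,"gripper": 150},
    {"dx": 0,"dy": 0,"dz": 0,"wx": 0,"wy": 0,"wz": 0,"gripper": 100},
    {"dx": 0,"dy": 0,"dz": 0,"wx": 0,"wy": 0,"wz": 0,"gripper": 0},
    {"dx": 0,"dy": 0,"dz": 0,"wx": 0,"wy": 0,"wz": 0,"gripper": 0},
    {"dx": 0,"dy": 0,"dz": 0,"wx": 0,"wy": 0,"wz": 0,"gripper": 0},
    {"dx": 0,"dy": 0,"dz": 0,"wx": 0,"wy": 0,"wz": 0,"gripper": 0},
    {"dx": 0,"dy": 0,"dz": 0,"wx": 0,"wy": 0,"wz": 0,"gripper": 0},
    {"dx": 0,"dy": 0,"dz": 0,"wx": 0,"wy": 0,"wz": 0,"gripper": 0},
    {"dx": 0,"dy": 0,"dz": -0.3,"wx": 0,"wy": 0,"wz": 0,"gripper": 0},
    {"dx": 0,"dy": 0,"dz": -0.7,"wx": 0,"wy": 0,"wz": 0,"gripper": 0},
    {"dx": 0,"dy": 0,"dz": -1,"wx": 0,"wy": 0,"wz": 0,"gripper": 0},
    {"dx": 0,"dy": 0,"dz": -1,"wx": 0,"wy": 0,"wz": 0,"gripper": 0},
    {"dx": 0,"dy": 0,"dz": -1,"wx": 0,"wy": 0,"wz": 0,"gripper": 0},
    {"dx": 0,"dy": 0,"dz": -1,"wx": 0,"wy": 0,"wz": 0,"gripper": 0},
    {"dx": 0,"dy": 0,"dz": -1,"wx": 0,"wy": 0,"wz": 0,"gripper": 0},
    {"dx": 0,"dy": 0,"dz": -1,"wx": 0,"wy": 0,"wz": 0,"gripper": 0},
    {"dx": 0,"dy": 0,"dz": 0,"wx": 0,"wy": 0,"wz": 0,"gripper": 0},
  ],
)

```text
time: 52.75
tool_pos: [0.47, -0.392, 0.3374]
ee_rot: [3.132, -0.008, 0.006]
wrist_force: [-0.4, -0.8, 1.1]
width: 0.094
finger_force: 0.0
```

```bash
python3 pt.py
python3 - <<'E'
from h import *
c=eyes.get_calibration('wrist');w=snap('wrist','w28.png');g=w.max(2)
h=cv2.cvtColor(w,cv2.COLOR_RGB2HSV)
for b in blobs((g<60).astype(np.uint8),300,(150,100,420,245)): print('bar',b,onz(c,*b[0],.117).round(4))
m=((h[...,1]<60)&(h[...,2]>150)).astype(np.uint8)
for v in range(60,300,8): print('%3d '%v+''.join('g' if 40<h[v,u,0]<90 and h[v,u,1]>90 else 'b' if h[v,u,1]>80 and (h[v,u,0]<15 or h[v,u,0]>170) else '#' if g[v,u]>190 else '+' if g[v,u]>130 else '-' if g[v,u]>80 else '.' for u in range(120,400,5)))
P=[.47,-.386+.0]
print('exp bar px',proj(c,[.467,-.386,.119]),'lip',[np.round(proj(c,[.467+s,-.301,.006])) for s in(-.048,.048)],'back top',[np.round(proj(c,[.467+s,-.421,.046])) for s in(-.048,.048)])
E
```

```text
R [[1.0, 0.006, 0.008], [0.006, -1.0, -0.01], [0.008, 0.01, -1.0]] q [-0.79  0.22  1.16 -0.    1.76  0.78]
tcp [ 0.47   -0.392   0.3374] lip [ 0.468  -0.3028  0.1528] back [ 0.4686 -0.4228  0.154 ] grip [ 0.4706 -0.3869  0.2517]
bar ([394.8, 181.8], [372, 119, 47, 126, 3274]) [ 0.4938 -0.4946  0.117 ]
bar ([276.3, 210.3], [264, 170, 25, 75, 1470]) [ 0.4669 -0.3876  0.117 ]
 60 ggggggg-++##############################################
 68 ggggggg--+##############################################
 76 gggggggg++##############################################
 84 gggggggg++##############################################
 92 gggggggg++########+bbb++################################
100 gggggggg-++#######bbbbbbbbbb+###########################
108 gggggggg-++#######bbbbbbbbbbbbbbbb+#####################
116 gggggggg-++######+bbbbbbbbbbbbbbbbbbbbb++##############+
124 ggggggggg++######bbbbbbbbbbbbbbbbbbbbbbbbbbbb+########..
132 ggggggggg++######bbbbbbbbbbbbbbbbbbbbbbbbbbbbb########..
140 ggggggggg++#####+bbbbbbbbbbbbbbbbbbbbbbbbbbbb+########..
148 ggggggggg-+#####b########+++++++++++++bbbbbbb####
[... 579 characters left out ...]
bbbbbbb++++.....---#bb+++++++++++.....
236 ############+bbbbbbbbbbbbbbbb.....bbbbbb++++++++++-.....
244 ############++b-bbbbbbbbbbbbbbbbbbbbbbb-++++++++++-.....
252 +++########+-+-.-##++bbbbbbbbbbbbbbbbbb+++++++++++.-+++.
260 ++..-+++##----...########++bbbbbbbbbbb+-+++++++++-..-+++
268 ####++++-----....###############--bbb-+++++++++++-...-++
276 #######-----....-##################+###++++++++++-....-+
284 ######-----.....#####################++++++++++++......-
292 #####-----.....####################++++++++++++++.......
exp bar px (np.float64(274.54035100480127), np.float64(210.7708105246921)) lip [array([209., 223.]), array([205., 147.])] back top [array([306., 234.]), array([308., 150.])]
```

The scoop stands flat on the mat: the bar at (276,210) and the lip are where expected. To the button, closing the fingers on the way.

Request:
carry_out(
  deltas=[
    {"dx": 0,"dy": -1,"dz": 0,"wx": 0,"wy": 0,"wz": 0,"gripper": 255},
    {"dx": 0,"dy": -1,"dz": 0,"wx": 0,"wy": 0,"wz": 0,"gripper": 255},
    {"dx": 0,"dy": -1,"dz": 0,"wx": 0,"wy": 0,"wz": 0,"gripper": 255},
    {"dx": 0,"dy": -1,"dz": 0,"wx": 0,"wy": 0,"wz": 0,"gripper": 255},
    {"dx": 0,"dy": -1,"dz": 0,"wx": 0,"wy": 0,"wz": 0,"gripper": 255},
    {"dx": 0,"dy": -1,"dz": 0,"wx": 0,"wy": 0,"wz": 0,"gripper": 255},
    {"dx": 0,"dy": -1,"dz": 0,"wx": 0,"wy": 0,"wz": 0,"gripper": 255},
    {"dx": 0,"dy": -1,"dz": 0,"wx": 0,"wy": 0,"wz": 0,"gripper": 255},
    {"dx": 0,"dy": -1,"dz": 0,"wx": 0,"wy": 0,"wz": 0,"gripper": 255},
    {"dx": 0,"dy": -1,"dz": 0,"wx": 0,"wy": 0,"wz": 0,"gripper": 255},
    {"dx": 0,"dy": -1,"dz": 0,"wx": 0,"wy": 0,"wz": 0,"gripper": 255},
    {"dx": 0,"dy": -1,"dz": 0,"wx": 0,"wy": 0,"wz": 0,"gripper": 255},
    {"dx": 0,"dy": -1,"dz": 0,"wx": 0,"wy": 0,"wz": 0,"gripper": 255},
    {"dx": 0,"dy": -1,"dz": 0,"wx": 0,"wy": 0,"wz": 0,"gripper": 255},
    {"dx": 0,"dy": -1,"dz": 0,"wx": 0,"wy": 0,"wz": 0,"gripper": 255},
    {"dx": 0,"dy": -1,"dz": 0,"wx": 0,"wy": 0,"wz": 0,"gripper": 255},
    {"dx": 0,"dy": -1,"dz": 0,"wx": 0,"wy": 0,"wz": 0,"gripper": 255},
    {"dx": 0,"dy": -1,"dz": 0,"wx": 0,"wy": 0,"wz": 0,"gripper": 255},
    {"dx": 0,"dy": -1,"dz": 0,"wx": 0,"wy": 0,"wz": 0,"gripper": 255},
    {"dx": 0,"dy": -1,"dz": 0,"wx": 0,"wy": 0,"wz": 0,"gripper": 255},
  ],
)

```text
time: 54.47
tool_pos: [0.4664, 0.0097, 0.3284]
ee_rot: [3.139, 0.002, 0.006]
wrist_force: [-0.5, 0.1, -0.2]
width: 0.0006
finger_force: 0.0
```

Request:
carry_out(
  deltas=[
    {"dx": 0,"dy": -1,"dz": 0,"wx": 0,"wy": 0,"wz": 0,"gripper": 255},
    {"dx": 0,"dy": -1,"dz": 0,"wx": 0,"wy": 0,"wz": 0,"gripper": 255},
    {"dx": 0,"dy": -1,"dz": 0,"wx": 0,"wy": 0,"wz": 0,"gripper": 255},
    {"dx": 0,"dy": -1,"dz": 0,"wx": 0,"wy": 0,"wz": 0,"gripper": 255},
    {"dx": 0,"dy": -1,"dz": 0,"wx": 0,"wy": 0,"wz": 0,"gripper": 255},
    {"dx": 0,"dy": -0.95,"dz": 0,"wx": 0,"wy": 0,"wz": 0,"gripper": 255},
    {"dx": 0,"dy": 0,"dz": 0,"wx": 0,"wy": 0,"wz": 0,"gripper": 255},
    {"dx": 0,"dy": 0,"dz": 0,"wx": 0,"wy": 0,"wz": 0,"gripper": 255},
  ],
)

```text
time: 55.13
tool_pos: [0.4658, 0.1281, 0.3284]
ee_rot: [3.138, 0.002, 0.007]
wrist_force: [0.0, -0.7, -0.2]
width: 0.0005
finger_force: 0.0
```

```bash
python3 pt.py
python3 - <<'E'
from h import *
c=eyes.get_calibration('wrist');w=snap('wrist','w29.png');g=w.max(2)
print('pred',proj(c,[.468,.127,.067]))
for b in blobs((g<75).astype(np.uint8),150,(150,100,420,330)): print(b,onz(c,*b[0],.067).round(4))
p,R=tool();print('tip px',proj(c,p+R@[0,0,.097]))
# scoop + tubes sanity from the top camera
ct=eyes.get_calibration('top');t=snap('top','t29.png')
for b in blobs((t.max(2)<55).astype(np.uint8),20,(360,185,425,255)): print('scoop bar top',b,onz(ct,*b[0],.119).round(3))
E
```

```text
R [[1.0, 0.007, -0.002], [0.007, -1.0, -0.004], [-0.002, 0.004, -1.0]] q [ 0.15 -0.06  1.47 -0.    1.73  1.72]
tcp [0.4658 0.1281 0.3284] lip [0.4618 0.2184 0.1444] back [0.4627 0.0984 0.1448] grip [0.4656 0.1338 0.2427]
pred (np.float64(283.620500281647), np.float64(192.45802941550235))
([203.1, 115.8], [187, 100, 40, 37, 291]) [0.5435 0.2054 0.067 ]
([282.9, 189.9], [270, 177, 26, 26, 519]) [0.4707 0.1278 0.067 ]
([284.9, 314.0], [183, 248, 202, 82, 4857]) [0.3253 0.1246 0.067 ]
tip px (np.float64(284.557200207541), np.float64(261.37842362774967))
scoop bar top ([399.6, 216.2], [395, 205, 10, 23, 193]) [ 0.464 -0.382  0.119]
scoop bar top ([395.1, 234.9], [384, 233, 23, 5, 52]) [ 0.406 -0.365  0.119]
```

Button at (0.470, 0.128). Descending to just above it.

Request:
carry_out(
  deltas=[
    {"dx": 0.17,"dy": 0,"dz": 0.9,"wx": 0,"wy": 0,"wz": 0,"gripper": 255},
    {"dx": 0,"dy": 0,"dz": 1,"wx": 0,"wy": 0,"wz": 0,"gripper": 255},
    {"dx": 0,"dy": 0,"dz": 1,"wx": 0,"wy": 0,"wz": 0,"gripper": 255},
    {"dx": 0,"dy": 0,"dz": 1,"wx": 0,"wy": 0,"wz": 0,"gripper": 255},
    {"dx": 0,"dy": 0,"dz": 1,"wx": 0,"wy": 0,"wz": 0,"gripper": 255},
    {"dx": 0,"dy": 0,"dz": 1,"wx": 0,"wy": 0,"wz": 0,"gripper": 255},
    {"dx": 0,"dy": 0,"dz": 1,"wx": 0,"wy": 0,"wz": 0,"gripper": 255},
    {"dx": 0,"dy": 0,"dz": 0.8,"wx": 0,"wy": 0,"wz": 0,"gripper": 255},
    {"dx": 0,"dy": 0,"dz": 0,"wx": 0,"wy": 0,"wz": 0,"gripper": 255},
    {"dx": 0,"dy": 0,"dz": 0,"wx": 0,"wy": 0,"wz": 0,"gripper": 255},
  ],
)

```text
time: 56.07
tool_pos: [0.4694, 0.1263, 0.1751]
ee_rot: [3.138, 0.001, 0.004]
wrist_force: [-0.3, 0.5, 0.1]
width: 0.0005
finger_force: 0.0
```

Request:
carry_out(
  deltas=[
    {"dx": 0,"dy": 0,"dz": 0.2,"wx": 0,"wy": 0,"wz": 0,"gripper": 255},
    {"dx": 0,"dy": 0,"dz": 0.15,"wx": 0,"wy": 0,"wz": 0,"gripper": 255},
    {"dx": 0,"dy": 0,"dz": 0.15,"wx": 0,"wy": 0,"wz": 0,"gripper": 255},
    {"dx": 0,"dy": 0,"dz": 0.1,"wx": 0,"wy": 0,"wz": 0,"gripper": 255},
    {"dx": 0,"dy": 0,"dz": 0,"wx": 0,"wy": 0,"wz": 0,"gripper": 255},
    {"dx": 0,"dy": 0,"dz": 0,"wx": 0,"wy": 0,"wz": 0,"gripper": 255},
  ],
)

```text
time: 56.57
tool_pos: [0.4702, 0.1273, 0.1645]
ee_rot: [3.139, -0.002, 0.006]
wrist_force: [-1.2, -0.1, 0.3]
width: 0.0005
finger_force: 0.2
```

Request:
carry_out(
  deltas=[
    {"dx": 0,"dy": 0,"dz": 0.15,"wx": 0,"wy": 0,"wz": 0,"gripper": 255},
    {"dx": 0,"dy": 0,"dz": 0.15,"wx": 0,"wy": 0,"wz": 0,"gripper": 255},
    {"dx": 0,"dy": 0,"dz": 0.1,"wx": 0,"wy": 0,"wz": 0,"gripper": 255},
    {"dx": 0,"dy": 0,"dz": 0,"wx": 0,"wy": 0,"wz": 0,"gripper": 255},
    {"dx": 0,"dy": 0,"dz": 0,"wx": 0,"wy": 0,"wz": 0,"gripper": 255},
  ],
)

```text
time: 56.98
tool_pos: [0.4703, 0.1274, 0.1583]
ee_rot: [3.139, -0.003, 0.006]
wrist_force: [-3.8, -0.9, 11.7]
width: 0.0005
finger_force: 5.8
```

Force past 5 N, at the stop. A touch more, hold, then release and rise clear.

Request:
carry_out(
  deltas=[
    {"dx": 0,"dy": 0,"dz": 0.1,"wx": 0,"wy": 0,"wz": 0,"gripper": 255},
    {"dx": 0,"dy": 0,"dz": 0,"wx": 0,"wy": 0,"wz": 0,"gripper": 255},
    {"dx": 0,"dy": 0,"dz": 0,"wx": 0,"wy": 0,"wz": 0,"gripper": 255},
    {"dx": 0,"dy": 0,"dz": 0,"wx": 0,"wy": 0,"wz": 0,"gripper": 255},
  ],
)

```text
time: 57.32
tool_pos: [0.4704, 0.1273, 0.1581]
ee_rot: [3.139, -0.003, 0.006]
wrist_force: [-7.0, -1.6, 19.5]
width: 0.0005
finger_force: 9.8
```

Request:
carry_out(
  deltas=[
    {"dx": 0,"dy": 0,"dz": -0.5,"wx": 0,"wy": 0,"wz": 0,"gripper": 255},
    {"dx": 0,"dy": 0,"dz": -1,"wx": 0,"wy": 0,"wz": 0,"gripper": 255},
    {"dx": 0,"dy": 0,"dz": -1,"wx": 0,"wy": 0,"wz": 0,"gripper": 255},
    {"dx": 0,"dy": 0,"dz": -1,"wx": 0,"wy": 0,"wz": 0,"gripper": 255},
    {"dx": 0,"dy": 0,"dz": -1,"wx": 0,"wy": 0,"wz": 0,"gripper": 255},
    {"dx": 0,"dy": 0,"dz": -1,"wx": 0,"wy": 0,"wz": 0,"gripper": 255},
    {"dx": 0,"dy": 0,"dz": -1,"wx": 0,"wy": 0,"wz": 0,"gripper": 255},
    {"dx": -1,"dy": 0,"dz": -1,"wx": 0,"wy": 0,"wz": 0,"gripper": 255},
    {"dx": -1,"dy": 0,"dz": -1,"wx": 0,"wy": 0,"wz": 0,"gripper": 255},
    {"dx": -1,"dy": 0,"dz": 0,"wx": 0,"wy": 0,"wz": 0,"gripper": 255},
    {"dx": -1,"dy": 0,"dz": 0,"wx": 0,"wy": 0,"wz": 0,"gripper": 255},
    {"dx": -1,"dy": 0,"dz": 0,"wx": 0,"wy": 0,"wz": 0,"gripper": 255},
    {"dx": 0,"dy": 0,"dz": 0,"wx": 0,"wy": 0,"wz": 0,"gripper": 255},
    {"dx": 0,"dy": 0,"dz": 0,"wx": 0,"wy": 0,"wz": 0,"gripper": 255},
  ],
)

```text
time: 58.48
tool_pos: [0.3695, 0.1273, 0.3238]
ee_rot: [3.139, -0.002, 0.006]
wrist_force: [0.5, -0.1, -0.1]
width: -0.0001
finger_force: 0.0
```

Run:
```python
from h import *
t=snap('top','t30.png');c=eyes.get_calibration('top');g=t.max(2)
for n,roi,z in(('knob',(215,165,255,205),.145),('bar',(380,190,425,240),.119)):
    for b in blobs((g<55).astype(np.uint8),20,roi): print(n,b,onz(c,*b[0],z).round(4))
# tubes in the basket: bright blobs, and how the picture changed since the basket check
h=cv2.cvtColor(t,cv2.COLOR_RGB2HSV);m=((g>150)).astype(np.uint8)
for b in blobs(m,12,(210,158,258,208)): print('bright',b)
r=cv2.imread('pics/t26.png')[:,:,::-1];d=np.abs(t.astype(int)-r).max(2)[152:208,208:262]
print('changed px in basket',int((d>40).sum()),'of',d.size)
```

```text
knob ([232.4, 179.0], [228, 175, 9, 9, 62]) [0.5917 0.1403 0.145 ]
bar ([399.7, 216.2], [395, 205, 10, 23, 191]) [ 0.4645 -0.3826  0.119 ]
bar ([395.7, 234.9], [384, 233, 23, 5, 57]) [ 0.4059 -0.3664  0.119 ]
bright ([253.3, 161.0], [245, 158, 13, 11, 61])
bright ([211.9, 163.6], [210, 161, 7, 9, 33])
bright ([232.5, 167.0], [229, 164, 8, 7, 36])
bright ([247.7, 175.8], [234, 164, 24, 30, 320])
bright ([224.1, 188.7], [214, 168, 26, 38, 498])
bright ([246.4, 188.5], [244, 185, 6, 8, 35])
bright ([212.7, 203.8], [210, 197, 10, 11, 52])
changed px in basket 0 of 3024
```

The basket and its tubes have not changed since the check, the scoop stands on its mat, and the button was pressed to its stop. Handing in.

```bash
python3 -c "
from bench import robot
print(robot.close_job())"
```

```text
the job is handed in; nothing more can be done
None
```

I handed the job in at about 58 s with every step done: basket pressed home on the spigot, all three tubes scooped into it, scoop standing on its mat, start button pressed to its stop and released. The hand-in returned no verdict.

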